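# Set up the block jig from the storage rack

## Task

Set up the clamping jig: first lay the locating plate over the base's two pins so that it sits flush on the base, then take every block that has a tab out of the rack, leaning each one out towards the open front by its tab until it clears the keeper strip before lifting it, and stand one in each window of the plate, upright and fully down on the base. Leave the plain block standing in the rack and don't disturb the tuner, pencil and tape.

Things in the scene. Friction and masses are not known exactly. Their poses are not given: they have to be found in the camera images.
- rack_floor (a point): fixed plywood rack, 285 mm wide. Centre of its inner floor, 12 mm above the bench; z up, -x the open front. Up to five blocks stand here in a row along y, in random order, centred at x = 0, 51.2 mm from centre to centre, 1 mm apart (a gap where one is absent). Back panel's face at x = +21 mm; the side ends rise 78 mm above this point
- rack_lip (a point): top inner edge, at mid-width, of the lip along the rack's front: 14 mm above the inner floor, 21 mm in front of the row's centre line; the lip is 10 mm thick. A block leaned out pivots on its lower front edge against this lip; axes as the rack's
- rack_keeper (a point): lower front edge, at mid-width, of the keeper strip (12 mm thick) that overhangs the rear 14 mm of the row: 107 mm above the inner floor, so an upright block can rise only 7 mm. Leaned out to the front by 0.2 rad or more, a block's top is clear of the strip and it can be lifted and drawn forward over the lip
- base_top (a point): wooden jig base, fixed, 100 mm (x) by 332 mm (y), 18 mm high. This point is the centre of its flat top. Two upright steel locating pins, 9 mm in diameter and 30 mm high with tapered tips, stand on it at y = +130 and -130 mm, x = 0
- plate_mid (a point): loose plywood locating plate, 62 mm (x) by 288 mm (y) by 15 mm thick, 0.2 to 0.35 kg, lying flat on the bench at the start. Two round holes of 12 mm at y = +130 and -130 mm (x = 0) go over the pins; four rectangular windows, 45 mm (x) by 55 mm (y), at y = -93, -31, +31 and +93 mm. This point is its centre, half-way through its thickness; z up, y lengthwise. Alike both ways round. It can be gripped across its 62 mm width at the middle
- seat1 (a point): where window 1 of the laid-on plate leaves the jig base's top open: centre of that place, on the base's top face (y = 93 mm from its centre); axes as the base's. A block stands here with its 50 mm side along y, front either way
- seat2 (a point): where window 2 of the laid-on plate leaves the jig base's top open: centre of that place, on the base's top face (y = 31 mm from its centre); axes as the base's. A block stands here with its 50 mm side along y, front either way
- seat3 (a point): where window 3 of the laid-on plate leaves the jig base's top open: centre of that place, on the base's top face (y = -31 mm from its centre); axes as the base's. A block stands here with its 50 mm side along y, front either way
- seat4 (a point): where window 4 of the laid-on plate leaves the jig base's top open: centre of that place, on the base's top face (y = -93 mm from its centre); axes as the base's. A block stands here with its 50 mm side along y, front either way
- block1_mid (a point): jig block with a tab, dark wood: 40 mm deep (x), 50 mm wide (y), 100 mm high, 0.1 to 0.2 kg; may be absent. The tab on its top is 12 mm thick (y), 18 mm long (x), 30 mm high, its centre 9 mm towards the block's front (-x) from its middle; to be pinched across y. This point is the centre of the block's body, 50 mm above its underside; z up. The foot's edges are cut back 2 mm
- block2_mid (a point): jig block with a tab, dark wood: 40 mm deep (x), 50 mm wide (y), 100 mm high, 0.1 to 0.2 kg; may be absent. The tab on its top is 12 mm thick (y), 18 mm long (x), 30 mm high, its centre 9 mm towards the block's front (-x) from its middle; to be pinched across y. This point is the centre of the block's body, 50 mm above its underside; z up. The foot's edges are cut back 2 mm
- block3_mid (a point): jig block with a tab, dark wood: 40 mm deep (x), 50 mm wide (y), 100 mm high, 0.1 to 0.2 kg; may be absent. The tab on its top is 12 mm thick (y), 18 mm long (x), 30 mm high, its centre 9 mm towards the block's front (-x) from its middle; to be pinched across y. This point is the centre of the block's body, 50 mm above its underside; z up. The foot's edges are cut back 2 mm
- block4_mid (a point): jig block with a tab, dark wood: 40 mm deep (x), 50 mm wide (y), 100 mm high, 0.1 to 0.2 kg; may be absent. The tab on its top is 12 mm thick (y), 18 mm long (x), 30 mm high, its centre 9 mm towards the block's front (-x) from its middle; to be pinched across y. This point is the centre of the block's body, 50 mm above its underside; z up. The foot's edges are cut back 2 mm
- plain1_mid (a point): plain block of the same wood and body size (40 x 50 x 100 mm) without a tab, standing in the same row; it stays there. This point is its centre, 50 mm above the underside
- clip: small black clip-on tuner lying on the bench, 45 x 46 x 10 mm, a bystander; origin at its underside
- pencil: carpenter's pencil lying on the bench, 14 x 162 (y) x 8 mm, a bystander; origin at its underside
- tape: roll of yellow tape lying flat, 62 x 75 x 24 mm, a bystander; origin at its underside
Not all that is in view belongs to the job. What is shaped like the part that bears block2_mid but orange or red is not meant.

How it is judged:
By the outcome, as a careful person would: the job done as asked, in the order asked, and still so for the second after the job is handed in, with the robot touching nothing.
Of block1, block2, block3, block4 only 3 to 4 are there at a start; the rules pass over those that are not, and their reading is None.
At some moment in a run one of plate may be knocked a few centimetres aside while the robot is not near it.
It also fails if it takes over 208 s, if anything falls off the work surface, if the arm or the gripper's body presses on something with over 40 N, if the wrist force passes 120 N, or if a joint passes its speed limit or range.

## Robot

A 6-joint arm with a two-finger parallel gripper is mounted at the origin on a cart in front of the work surface, level with it; the furniture and walls round the work are solid. World frame = base frame: x ahead of the robot, y to its left, z up, the work surface at z = 0. Lengths are in mm, angles in rad, forces in N, time in s.
With the tool pointing down it reaches from about 350 to 775 mm from the base axis. Payload 7.3 kg.
Tool frame: the origin (TCP) lies midway between the tips of the shut fingers; the grasp point (between the pads) lies 19 mm behind it; z points along the fingers, x is the direction in which the jaws open and shut, and the axes are right-handed (so a half turn about z gives the same grasp; the last joint's range is limited). The gripper opens to 92 mm and grips with 3 to 60 N. Pads are 19 mm wide; open, the fingers measure 130 mm over their backs; the gripper's body (75 mm by 190 mm) begins 47 mm behind the grasp point.
Start: joints at [-1.393, 0.342, 1.524, -0, 1.275, -0.146], TCP at [167.063, -497.73, 226.741] pointing down, gripper open.
Joint ranges: [-2.53, 2.53], [-0.77, 2.02], [0.04, 2.7], [-1, 4.14], [0.28, 2.66], [-3.11, 3.11]. Speed limits (rad/s): [2.57, 2.57, 3.14, 3.14, 3.14, 3.14].

## Interface

Orientations are given as [roll, pitch, yaw] about the fixed x, y, z axes, in that order (R = Rz(yaw) Ry(pitch) Rx(roll)).
In Python, from plant import bot gives the robot as it stands.
- The arm moves only by the shell command python3 -m pendant 'ROWS' [OPENING]. ROWS is JSON, a list of rows, each an object with "linear": the shift along the world's x, y, z in mm, a list of three; "twist": the turn about the world's z in degrees. In form: [{"linear": [x, y, z], "twist": twist}, ...]. A call has 1 to 20 rows; each row is the pose to reach, as a shift and turn from the pose commanded when the call began; what a row does not reach only later rows make up. A row lasts 1/8 s, in which the tool goes at most 62.5 mm and 10.7 degrees, less where a joint would pass 70% of its speed; a pose out of reach is approached as far as the arm can. A call with a gripper value outside its range is refused whole. OPENING is the closure in counts, from 0 (fully open) to 255 (shut), set as the call begins (- or left out, the last holds). The fingers move at their own pace and stop on an object; the grip force is fixed at half the most. Time passes only in rows, so rows that repeat a pose let the fingers close. It gives the time, the measured TCP pose, the force and the opening at its end, in the units of the state.
- bot.get_obs(): the state, without advancing time (a new reading comes with each control period).
- bot.capture(name): name is "scene" or "top"; returns a dict with "frame" (420x560x3 uint8, blue, green, red), "z_map" (420x560 float32, mm along the optical axis (not along the pixel's ray), 0 where there is no reading), "fx", "fy", "cx", "cy" (pixels), "rvec" (rotation vector, rad) and "tvec" (3), from world to camera coordinates, as OpenCV has them. Camera axes: x right, y down, z forward; pixel columns grow to the right and rows downward; lengths in mm; the calibration is good to about 2 mm. A picture is of the moment at which its call begins.
- bot.close_job(): hands the job in, once; it reports no verdict.
The state is a dict: "time": time; "joint_positions": joint angles; "dq": joint speeds; "tau": joint torques, N m; "tool_pos": TCP position; "tcp_rot": TCP orientation; "contact_force": force on the tool from outside, world axes, zero at the start; "moment": the same for the moment, N m; "grip_width": finger opening in mm.
Only numpy, scipy, OpenCV 4.12 (cv2) and the standard library are available. Lean on these libraries where they do the work, as an engineer would, in place of code of your own. Each camera call takes 0.05 s, during which the arm holds its last target. There are 200 camera calls.

## Working session

There is one attempt and no reset: what is moved stays moved. The work goes in short steps, Python scripts to look and compute and a shell command to move; the robot and the scene stay as the last step left them, time stands still between calls to the robot, and variables do not carry over. Pictures are saved under pics/ and viewed, about 12 in all and at most 16, crops included, and the job is handed in when it is done.

```bash
mkdir -p pics; ls
cat > h.py <<'E'
import numpy as np, cv2
from plant import bot
def cap(n):
    c=bot.capture(n); c['R']=cv2.Rodrigues(np.array(c['rvec'],float))[0]; c['t']=np.array(c['tvec'],float).ravel(); return c
def cloud(c):
    z=c['z_map'].astype(float); v,u=np.mgrid[:z.shape[0],:z.shape[1]]
    p=np.stack([(u-c['cx'])/c['fx']*z,(v-c['cy'])/c['fy']*z,z],-1)
    w=(p-c['t'])@c['R']; w[z==0]=np.nan; return w
def ray(c,u,v,h):
    d=c['R'].T@np.array([(u-c['cx'])/c['fx'],(v-c['cy'])/c['fy'],1.]); o=-c['R'].T@c['t']
    return o+d*(h-o[2])/d[2]
def proj(c,p):
    q=c['R']@np.array(p,float)+c['t']; return [c['fx']*q[0]/q[2]+c['cx'],c['fy']*q[1]/q[2]+c['cy']]
E
python3 - <<'E'
from h import *
for n in('scene','top'):
    c=cap(n); cv2.imwrite(f'pics/{n}0.png',c['frame']); np.savez(f'{n}0.npz',**c)
    print(n,c['fx'],c['cx'],c['cy'],-c['R'].T@c['t'],c['R'][2])
    w=cloud(c); print(np.nanmin(w,(0,1)),np.nanmax(w,(0,1)))
o=bot.get_obs(); print({k:np.round(v,3) for k,v in o.items()})
E
```

```text
pics
scene 405.93122998178416 277.190964141545 210.97272198040545 [-238.77891452 -652.50294327 1238.23881133] [ 0.52836208  0.37604665 -0.76119802]
[ -596.01260459 -1073.3665063   -881.34134463] [ 986.09602472 1095.48556367  856.15053798]
top 443.4069468050247 280.12855826289075 208.61293398224703 [ 259.06039346  -88.16134513 1288.2790893 ] [ 0.22620311  0.02591233 -0.97373544]
[ -311.33788197 -1381.5318223   -885.33436404] [ 979.98950978 1089.68766976  759.13982266]
{'time': np.float64(0.1), 'joint_positions': array([-1.393,  0.343,  1.525,  0.   ,  1.275, -0.146]), 'dq': array([ 0.   , -0.001, -0.002,  0.001,  0.001, -0.   ]), 'tau': array([ 2.0000e-03, -4.3200e+01, -2.4469e+01,  7.2000e-02,  5.3000e-02,
       -0.0000e+00]), 'tool_pos': array([ 167.013, -497.353,  226.122]), 'tcp_rot': array([-3.141e+00,  1.000e-03, -1.247e+00]), 'contact_force': array([-0.551,  0.118, -0.678]), 'moment': array([-0.036, -0.006,  0.015]), 'grip_width': np.float64(92.186)}
```

View pics/scene0.png

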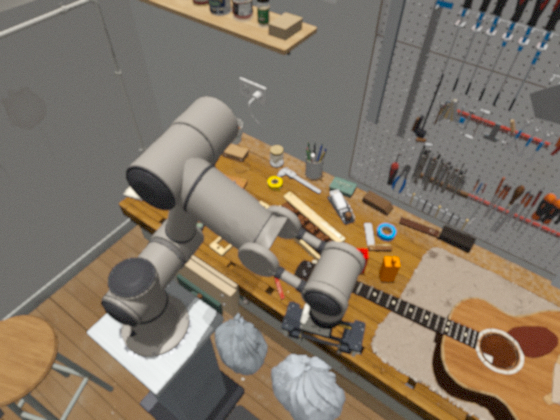

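View pics/top0.png

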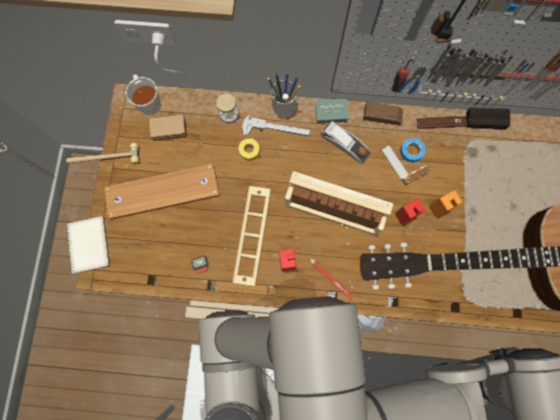

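Top view: base with 2 pins (160,192), plate (252,235), rack with dark blocks (338,203). Red/orange distractors are at (411,209), (450,202) and (288,259); tape (249,149), tuner (200,263), pencil (330,278).

Run:
```python
from h import *
c=dict(np.load('top0.npz')); w=cloud(c)
im=c['frame']; a=cv2.resize(im[165:240,280:400],None,fx=5,fy=5,interpolation=cv2.INTER_CUBIC)
b=cv2.resize(im[160:290,100:280],None,fx=600/180,fy=600/180,interpolation=cv2.INTER_CUBIC)
cv2.imwrite('pics/c1.png',np.vstack([a[:,:600],b])[:800])
for u,v in[(160,192),(252,234),(230,240),(320,180),(330,205),(225,190),(300,205),(312,208),(345,214),(360,218),(372,222)]: print(u,v,np.round(w[v,u],1))
s=dict(np.load('scene0.npz')); cv2.imwrite('pics/c2.png',cv2.resize(s['frame'][170:290,190:350],None,fx=5,fy=5,interpolation=cv2.INTER_CUBIC))
# height classes
z=w[...,2]; xy=(w[...,0]>300)&(w[...,0]<800)&(abs(w[...,1])<500)
for lo,hi,n in[(10,24,'plate/base'),(100,125,'keeper/blocktops'),(128,150,'tabs'),(75,99,'ends')]:
    m=(xy&(z>lo)&(z<hi)).astype(np.uint8); k,l,st,ce=cv2.connectedComponentsWithStats(m)
    for i in range(1,k):
        if st[i,4]>12: 
            P=w[l==i]; r=cv2.minAreaRect(P[:,:2].astype(np.float32)); print(n,ce[i].round(),st[i,4],np.round(np.median(P,0),1),np.round(np.array(r[0]),1),np.round(r[1],1),round(r[2],1))
```

```text
160 192 [574.9 306.9  15. ]
252 234 [473.6  21.4   6.9]
230 240 [452.1  85.2  -4.5]
320 180 [ 617.4 -158.6  128.9]
330 205 [ 553.3 -191.3  114.8]
225 190 [601.2 116.6   1.3]
300 205 [ 568.7 -111.6   23.6]
312 208 [nan nan nan]
345 214 [ 539.5 -237.4   81.6]
360 218 [ 528.8 -277.4   94.4]
372 222 [ 521.1 -311.3   90.9]
plate/base [169. 136.] 70 [752.2 303.8  16.2] [751.5 305.3] [  7.6 102.9] 12.9
plate/base [349. 146.] 149 [ 770.9 -251.3   16.9] [ 779.9 -237. ] [131.8  50.3] 58.4
plate/base [250. 149.] 199 [727.7  52.4  21.4] [733.5  56.2] [61.8 61.4] 18.0
plate/base [412. 150.] 194 [ 767.9 -437.    20.8] [ 768.6 -437.8] [68.  62.5] 88.1
plate/base [126. 154.] 221 [681.7 411.1  17.6] [680.8 444. ] [ 61.7 111.5] 14.2
plate/base [161. 191.] 3564 [578.8 303.8  17.1] [580.7 303.7] [102.3 332.4] 17.6
plate/base [416. 174.] 199 [ 694.8 -451.5   14.4] [ 695.4 -451.6] [23.4 85.3] 34.4
plate/base [252. 236.] 878 [469.2  20.8  14.1] [471.5  20.8] [ 62.6 287.9] 86.2
plate/base [310. 210.] 132 [ 555.9 -140.8   21.4] [ 559.8 -136.2] [139.   15.8] 76.6
plate/base [399. 218.] 23 [ 558.3 -402.4   17.
[... 1412 characters left out ...]
8. ] [14.9 11.8] 46.3
tabs [374. 214.] 36 [ 531.8 -308.5  141.3] [ 532.2 -308.3] [11.4 17.9] 71.2
tabs [426. 262.] 774 [ 417.1 -444.2  138.2] [ 413.3 -445.6] [ 60.  109.8] 3.3
tabs [291. 256.] 15 [403.1 -97.  129.9] [403.7 -95.5] [10.7 13. ] 3.9
ends [335. 209.] 356 [ 547.9 -206.8   88.1] [ 558.2 -210. ] [284.   47.5] 76.2
ends [411. 209.] 134 [ 564.1 -413.9   96.7] [ 570.  -423.6] [39.8 51.3] 34.1
ends [440. 200.] 15 [ 599.2 -497.3   88.6] [ 599.2 -496.9] [12.9  4.6] 27.6
ends [372. 247.] 28 [ 451.5 -313.8   91.3] [ 449.3 -311.7] [13.7 17.2] 71.3
ends [287. 259.] 140 [394.6 -86.4  97. ] [401.5 -87.7] [50.4 39.8] 13.3
ends [375. 285.] 31 [ 348.1 -326.3   90.9] [ 353.5 -326.9] [21.5 13.3] 7.1
```

View pics/c1.png

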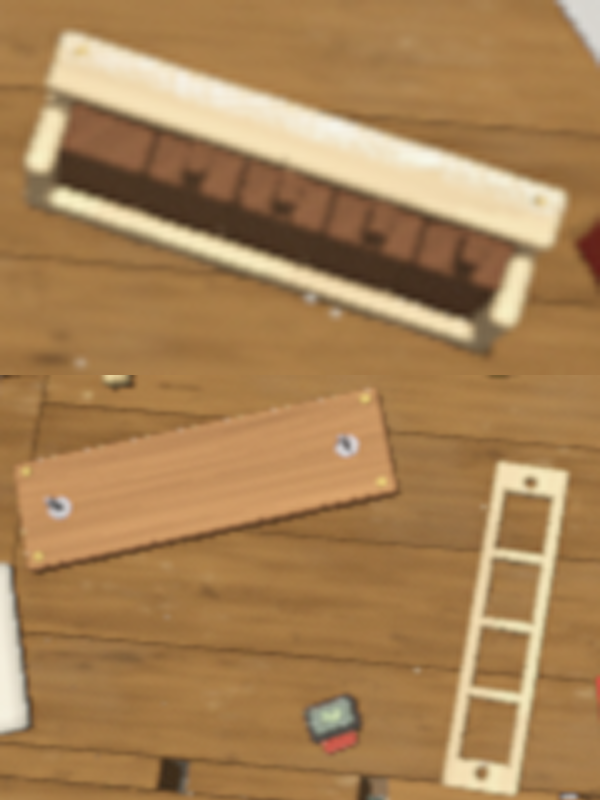

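View pics/c2.png

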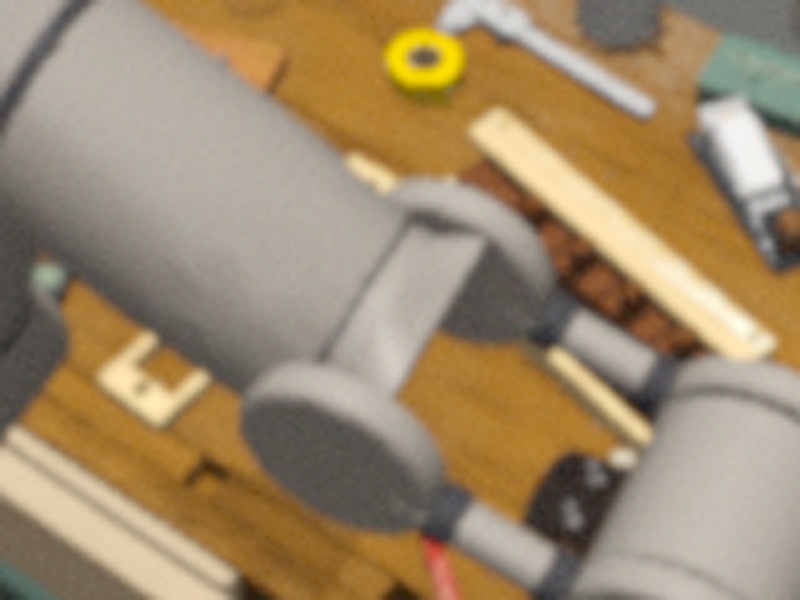

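Plain block is leftmost (rack crop 110,140); the four tabbed dark-brown blocks follow to the right. The same-shaped red and orange ones outside the rack aren't meant. I'll move over the plate now.

```bash
python3 -m pendant '[{"linear":[60,100,0],"twist":10},{"linear":[304,518,0],"twist":157.6},{"linear":[304,518,0],"twist":157.6},{"linear":[304,518,0],"twist":157.6},{"linear":[304,518,0],"twist":157.6},{"linear":[304,518,0],"twist":157.6},{"linear":[304,518,0],"twist":157.6},{"linear":[304,518,0],"twist":157.6},{"linear":[304,518,0],"twist":157.6},{"linear":[304,518,0],"twist":157.6},{"linear":[304,518,0],"twist":157.6},{"linear":[304,518,0],"twist":157.6},{"linear":[304,518,0],"twist":157.6},{"linear":[304,518,0],"twist":157.6},{"linear":[304,518,0],"twist":157.6},{"linear":[304,518,0],"twist":157.6},{"linear":[304,518,0],"twist":157.6},{"linear":[304,518,0],"twist":157.6}]' 0
cat >> h.py <<'E'
def rects(c,lo,hi,minn=100,x0=300,box=None):
    w=cloud(c); z=w[...,2]; m=((w[...,0]>x0)&(w[...,0]<800)&(abs(w[...,1])<520)&(z>lo)&(z<hi)).astype(np.uint8)
    k,l,st,ce=cv2.connectedComponentsWithStats(m)
    for i in range(1,k):
        if st[i,4]>minn:
            P=w[l==i]; r=cv2.minAreaRect(P[:,:2].astype(np.float32)); print(ce[i].round(),st[i,4],'z',round(float(np.median(P[:,2])),1),np.round(r[0],1),np.round(r[1],1),round(r[2],1))
E
python3 - <<'E'
from h import *
for n in('scene','top'):
    c=cap(n); cv2.imwrite(f'pics/{n}1.png',c['frame']); np.savez(f'{n}1.npz',**c)
    print(n); rects(c,9,24,150); print('pins'); 
    w=cloud(c); d=w-[580.7,303.7,18]; m=(np.hypot(d[...,0],d[...,1])<150)&(w[...,2]>27)&(w[...,2]<60)
    k,l,st,ce=cv2.connectedComponentsWithStats(m.astype(np.uint8))
    for i in range(1,k): print(ce[i].round(1),st[i,4],np.round(w[l==i].mean(0),1))
print(bot.get_obs()['tool_pos'],bot.get_obs()['tcp_rot'])
E
```

```text
time: 2.35
tool_pos: [471.0, 20.3, 226.7]
tcp_rot: [-3.141, -0.0, 1.502]
contact_force: [0.1, 0.4, 0.2]
grip_width: 91.5
scene
[205. 179.] 1240 z 17.6 [581.1 300.3] [112.1 335.1] 18.1
[145. 186.] 393 z 12.2 [404.5 489.2] [151.4 103.2] 15.3
[241. 227.] 541 z 14.8 [472.1  17.6] [ 69.2 294. ] 87.1
pins
[204. 157.] 1 [664.9 389.7  27.4]
[178.1 168. ] 9 [541.  422.9  37.2]
[234.4 182. ] 8 [617.8 175.7  37.6]
top
[249. 149.] 198 z 21.1 [732.5  56.1] [63.3 61.1] 18.6
[123. 154.] 263 z 17.3 [683.4 455. ] [ 62.6 129.8] 7.8
[416. 174.] 205 z 14.4 [ 695.7 -451.8] [22.9 86.1] 34.1
[148. 193.] 2755 z 17.0 [570.3 334.3] [103.  267.8] 17.9
[ 92. 246.] 989 z 11.5 [404.4 491.4] [148.2  96.6] 16.6
[255. 262.] 252 z 14.2 [407.4   4. ] [ 33.1 164.3] 81.0
pins
[158. 191.] 1 [574.2 309.2  28. ]
[115.6 197.9] 11 [539.9 425.3  40.5]
[471.0388431   20.25452489 226.72321408] [-3.14154110e+00 -9.10267907e-05  1.50275238e+00]
```

```bash
python3 -m pendant '[{"linear":[0,0,-60]},{"linear":[0.5,0.3,-120]},{"linear":[0.5,0.3,-175]},{"linear":[0.5,0.3,-205]},{"linear":[0.5,0.3,-218]},{"linear":[0.5,0.3,-222]},{"linear":[0.5,0.3,-222]},{"linear":[0.5,0.3,-222]}]' 0 2>&1 | tr '\n' ' ';  python3 -m pendant '[{"linear":[0,0,0]},{"linear":[0,0,0]},{"linear":[0,0,0]},{"linear":[0,0,0]},{"linear":[0,0,0]},{"linear":[0,0,0]}]' 255 | tr '\n' ' '
```

```text
schema error: expected keys linear, twist schema error: expected keys linear, twist
```

```bash
python3 -m pendant '[{"linear":[0,0,-60],"twist":0},{"linear":[0.5,0.3,-120],"twist":0},{"linear":[0.5,0.3,-175],"twist":0},{"linear":[0.5,0.3,-205],"twist":0},{"linear":[0.5,0.3,-218],"twist":0},{"linear":[0.5,0.3,-222],"twist":0},{"linear":[0.5,0.3,-222],"twist":0},{"linear":[0.5,0.3,-222],"twist":0}]' 0 2>&1 | tr '\n' ' ';  python3 -m pendant '[{"linear":[0,0,0],"twist":0},{"linear":[0,0,0],"twist":0},{"linear":[0,0,0],"twist":0},{"linear":[0,0,0],"twist":0},{"linear":[0,0,0],"twist":0},{"linear":[0,0,0],"twist":0}]' 255 | tr '\n' ' '
```

```text
time: 3.45 tool_pos: [472.4, 20.5, 5.8] tcp_rot: [3.139, 0.0, 1.504] contact_force: [-0.2, 0.3, 0.4] grip_width: 92.3 time: 4.2 tool_pos: [471.6, 20.7, 4.8] tcp_rot: [3.141, -0.0, 1.504] contact_force: [0.0, 1.1, 3.2] grip_width: 61.7
```

```bash
python3 -m pendant '[{"linear":[0,0,40],"twist":0},{"linear":[0,0,80],"twist":0},{"linear":[20,50,80],"twist":-10},{"linear":[40,100,80],"twist":-20},{"linear":[60,150,80],"twist":-30},{"linear":[80,200,80],"twist":-40},{"linear":[95,240,80],"twist":-50},{"linear":[104,265,80],"twist":-60},{"linear":[108,281,80],"twist":-68.7},{"linear":[108,281,80],"twist":-68.7},{"linear":[108,281,80],"twist":-68.7},{"linear":[108,281,80],"twist":-68.7}]' | tr '\n' ' '
python3 - <<'E'
from h import *
ims=[]
for n in('scene','top'):
    c=cap(n); np.savez(f'{n}2.npz',**c); f=c['frame']
    u,v=map(int,proj(c,[580,302,70])); y0=max(v-75,0);x0=max(u-100,0)
    print(n,x0,y0); ims.append(cv2.resize(f[y0:y0+150,x0:x0+200],(800,600),interpolation=cv2.INTER_CUBIC)[::1])
    rects(c,70,112,150)
cv2.imwrite('pics/p2.png',cv2.resize(np.vstack(ims),(400*1,600)) if 0 else np.hstack([cv2.resize(i,(400,300)) for i in ims]))
E
```

```text
time: 5.7 tool_pos: [579.5, 300.6, 84.7] tcp_rot: [3.141, 0.0, 0.305] contact_force: [0.9, 0.1, -2.3] grip_width: 61.9 scene 104 93
[208. 167.] 524 z 92.3 [579.5 298.1] [ 99.  293.1] 19.0
[311. 232.] 664 z 93.2 [ 566.2 -216.4] [285.6  69.3] 76.4
[252. 241.] 181 z 97.6 [401.5 -91.7] [55.9 40.3] 13.0
[360. 255.] 194 z 98.4 [ 568.2 -428.4] [43.9 50.7] 35.1
[304. 273.] 288 z 106.3 [ 381.1 -326.7] [121.5  71.1] 49.5
top 56 110
[187. 176.] 560 z 93.2 [605.1 225. ] [ 65.3 128.9] 17.0
[335. 206.] 1037 z 106.9 [ 557.9 -209.7] [284.5  47.2] 75.9
[445. 202.] 154 z 97.2 [ 595.9 -506.9] [47.7 25.7] 1.1
[412. 209.] 266 z 97.9 [ 569.9 -423.3] [40.1 51.1] 33.7
[370. 267.] 545 z 105.9 [ 399.9 -312.9] [115.3  62.7] 1.8
[287. 259.] 251 z 99.0 [401.5 -87.7] [50.  39.9] 13.5
```

View pics/p2.png

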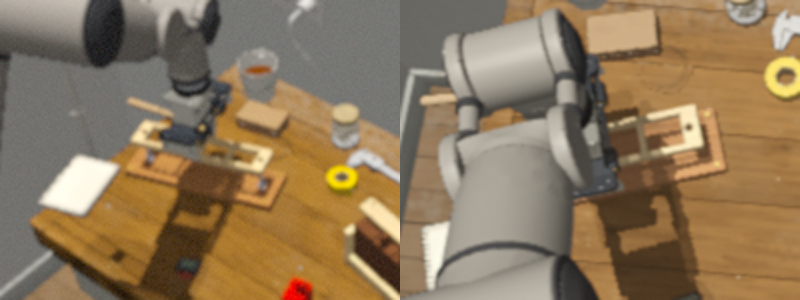

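Run:
```python
from h import *
def L(n): return dict(np.load(n+'.npz'))
t0,s1,s2,t2=L('top0'),L('scene1'),L('scene2'),L('top2')
def yaw(a): a=np.radians(a); return np.array([-np.sin(a),np.cos(a),0])
B=np.array([580,302,48.]); P=np.array([471.5,20.8,15]); Q=np.array([579.5,300.6,95])
pts=[(t0,B+130*yaw(17.5)),(t0,B-130*yaw(17.5)),(t0,P+130*yaw(86.2)),(t0,P-130*yaw(86.2)),
 (s1,B+130*yaw(17.5)),(s1,B-130*yaw(17.5)),(s2,Q+130*yaw(17.5)),(s2,Q-130*yaw(17.5))]
T=[]
for c,p in pts:
    u,v=proj(c,p); u0,v0=int(round(u)),int(round(v)); print(np.round([u,v],1),'crop origin',u0-10,v0-10)
    k=cv2.resize(c['frame'][v0-10:v0+10,u0-10:u0+10],(200,200),interpolation=cv2.INTER_NEAREST)
    cv2.drawMarker(k,(int((u-u0+10.5)*10),int((v-v0+10.5)*10)),(0,255,0),0,14,1); T.append(k)
cv2.imwrite('pics/pins.png',np.vstack([np.hstack(T[:4]),np.hstack(T[4:])]))
```

```text
[114.5 196.9] crop origin 105 187
[202.8 178.1] crop origin 193 168
[244.3 278.8] crop origin 234 269
[259.2 191.6] crop origin 249 182
[177.1 165.9] crop origin 167 156
[234.  179.8] crop origin 224 170
[175.2 157.8] crop origin 165 148
[233.3 171.8] crop origin 223 162
```

View pics/pins.png

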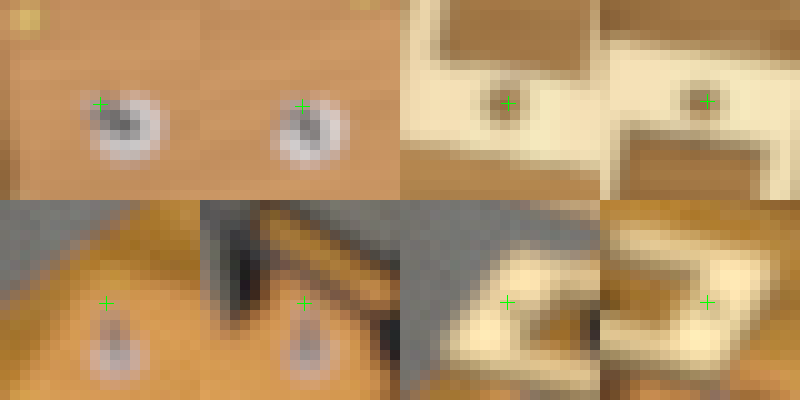

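Run:
```python
from h import *
def L(n): return dict(np.load(n+'.npz'))
t0,s1,s2=L('top0'),L('scene1'),L('scene2')
def cen(c,u,v,r,mode):
    f=c['frame'].astype(float); hsv=cv2.cvtColor(c['frame'],cv2.COLOR_BGR2HSV).astype(float)
    V,U=np.mgrid[:420,:560]; k=np.hypot(U-u,V-v)<r
    w=np.clip(90-hsv[...,1],0,60)*k if mode=='pin' else np.clip(180-f[...,1],0,80)*k
    return (w*U).sum()/w.sum(),(w*V).sum()/w.sum()
for nm,c,pp,m,h in[('pins top',t0,[(117.2,199.2),(203.6,180.6)],'pin',18),('pins sc',s1,[(178.1,171),(234.3,185.2)],'pin',18),('holes top',t0,[(243.9,278.7),(258.6,191.6)],'hole',15)]:
    for src in(0,1):
        q=pp if src==0 else [cen(c,u,v,5 if m=='pin' else 3.5,m) for u,v in pp]
        A,B=[ray(c,u,v,h) for u,v in q]; d=A-B
        print(nm,src,np.round(q,1).tolist(),A.round(1)[:2],B.round(1)[:2],'mid',((A+B)/2).round(1)[:2],'len',np.hypot(*d[:2]).round(1),'ang',np.degrees(np.arctan2(d[1],d[0])).round(2)-90)
```

```text
pins top 0 [[117.2, 199.2], [203.6, 180.6]] [541.4 429.3] [620.3 181.1] mid [580.9 305.2] len 260.4 ang 17.620000000000005
pins top 1 [[117.2, 199.3], [203.6, 180.8]] [541.2 429.2] [619.7 181. ] mid [580.4 305.1] len 260.4 ang 17.549999999999997
pins sc 0 [[178.1, 171.0], [234.3, 185.2]] [540.1 426.9] [617.2 177.5] mid [578.7 302.2] len 261.1 ang 17.200000000000003
pins sc 1 [[178.2, 171.2], [234.4, 184.8]] [539.4 425.6] [619.2 178.5] mid [579.3 302.1] len 259.7 ang 17.909999999999997
holes top 0 [[243.9, 278.7], [258.6, 191.6]] [342.   30.6] [601.2  14.1] mid [471.6  22.4] len 259.7 ang 86.35
holes top 1 [[244.0, 278.9], [258.6, 192.1]] [341.5  30.4] [599.6  13.9] mid [470.6  22.1] len 258.6 ang 86.33000000000001
```

```bash
python3 -m pendant '[{"linear":[0.5,2.3,0],"twist":0.1},{"linear":[0.5,2.3,-15],"twist":0.1},{"linear":[0.5,2.3,-24],"twist":0.1},{"linear":[0.5,2.3,-30],"twist":0.1},{"linear":[0.5,2.3,-34],"twist":0.1},{"linear":[0.5,2.3,-37],"twist":0.1},{"linear":[0.5,2.3,-37],"twist":0.1}]' | tr '\n' ' '
python3 - <<'E'
from h import *
ims=[]
for n in('scene','top'):
    c=cap(n); np.savez(f'{n}3.npz',**c); f=c['frame']
    for p in([541,426,50],[619,179,50]):
        u,v=map(int,proj(c,p)); y0=max(v-20,0);x0=max(u-20,0); print(n,x0,y0)
        ims.append(cv2.resize(f[y0:y0+40,x0:x0+40],(300,300),interpolation=cv2.INTER_CUBIC))
cv2.imwrite('pics/p3.png',np.vstack([np.hstack(ims[:2]),np.hstack(ims[2:])]))
print(bot.get_obs()['contact_force'],bot.get_obs()['moment'])
E
```

```text
time: 6.68 tool_pos: [580.0, 303.9, 47.7] tcp_rot: [-3.142, -0.0, 0.306] contact_force: [-0.5, 0.2, -1.3] grip_width: 61.3 scene 157 145
scene 213 159
top 94 176
top 182 157
[-0.35529515 -0.08808795 -1.6140479 ] [ 0.03453996 -0.14139033 -0.01874036]
```

View pics/p3.png

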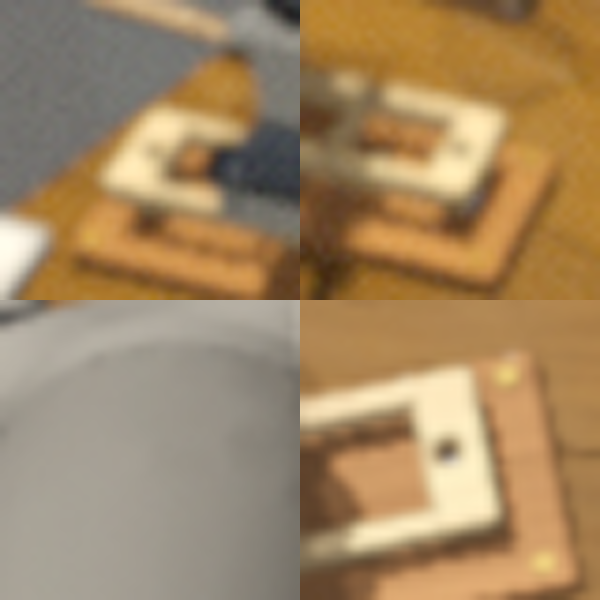

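```bash
python3 -m pendant '[{"linear":[0,0,-4],"twist":0},{"linear":[0,0,-8],"twist":0},{"linear":[0,0,-12],"twist":0},{"linear":[0,0,-12],"twist":0},{"linear":[0,0,-12],"twist":0}]' | tr '\n' ' '
```

```text
time: 7.4 tool_pos: [580.1, 303.9, 35.7] tcp_rot: [-3.142, -0.0, 0.306] contact_force: [0.3, -0.7, -1.8] grip_width: 61.6
```

```bash
python3 -m pendant '[{"linear":[0,0,-4],"twist":0},{"linear":[0,0,-8],"twist":0},{"linear":[0,0,-11],"twist":0},{"linear":[0,0,-13],"twist":0},{"linear":[0,0,-13],"twist":0},{"linear":[0,0,-13],"twist":0}]' | tr '\n' ' '
```

```text
time: 8.15 tool_pos: [580.1, 303.9, 22.9] tcp_rot: [3.142, -0.0, 0.306] contact_force: [-0.8, 0.2, 0.0] grip_width: 61.5
```

```bash
python3 -m pendant '[{"linear":[0,0,-0.5],"twist":0},{"linear":[0,0,-0.5],"twist":0},{"linear":[0,0,-0.5],"twist":0}]' 40| tr '\n' ' ';  python3 -m pendant '[{"linear":[0,0,30],"twist":0},{"linear":[0,0,80],"twist":0},{"linear":[0,0,140],"twist":0},{"linear":[-20,-60,160],"twist":0},{"linear":[-30,-120,160],"twist":0},{"linear":[-40,-180,160],"twist":0},{"linear":[-50,-240,160],"twist":0},{"linear":[-60,-300,160],"twist":0},{"linear":[-60,-350,160],"twist":0},{"linear":[-60,-350,160],"twist":0}]' | tr '\n' ' '
python3 - <<'E'
from h import *
for n in('scene','top'):
    c=cap(n); np.savez(f'{n}4.npz',**c); f=c['frame']
    w=cloud(c); R=np.radians(17.5); ex=np.array([np.cos(R),np.sin(R)]); ey=np.array([-np.sin(R),np.cos(R)])
    d=w[...,:2]-[580,303.3]; a=d@ex; b=d@ey
    for nm,m in[('plate +end',(abs(abs(a)-0)<28)&(b>124)&(b<142)),('plate -end',(abs(a)<28)&(b<-124)&(b>-142)),('base rim',(abs(a)>37)&(abs(a)<47)&(abs(b)<155)),('rails',(abs(a)>24.5)&(abs(a)<29)&(abs(b)<120))]:
        print(n,nm,m.sum(),np.nanmedian(w[m][:,2]).round(1))
    print(); rects(c,28,40,100)
    u,v=map(int,proj(c,[580,303,30])); 
    cv2.imwrite(f'pics/{n}4.png',cv2.resize(f[max(v-50,0):v+50,max(u-70,0):u+70],(560,400),interpolation=cv2.INTER_CUBIC))
E
```

```text
time: 8.52 tool_pos: [580.2, 303.9, 22.3] tcp_rot: [-3.142, -0.0, 0.306] contact_force: [-0.6, -0.1, 0.4] grip_width: 77.0 time: 9.78 tool_pos: [520.1, -49.3, 182.5] tcp_rot: [3.141, -0.001, 0.301] contact_force: [0.1, -0.2, 0.5] grip_width: 77.1 scene plate +end 37 31.8
scene plate -end 42 32.8
scene base rim 176 18.0
scene rails 175 26.9

[235. 152.] 112 z 32.2 [773. 306.] [ 49.4 106.9] 12.0
[206. 176.] 391 z 32.7 [580.9 300.9] [ 72.8 291. ] 17.4
[302. 239.] 156 z 32.4 [ 544.7 -199. ] [264.5  17.4] 75.8
top plate +end 113 32.4
top plate -end 114 31.8
top base rim 639 17.3
top rails 344 30.3

[166. 127.] 467 z 31.3 [776.8 311.5] [ 57.6 105.4] 7.3
[343. 139.] 151 z 32.4 [ 784.7 -222.8] [64.4 42.2] 62.5
[160. 188.] 890 z 32.1 [581.  304.3] [ 64.7 289. ] 17.8
```

View pics/top4.png

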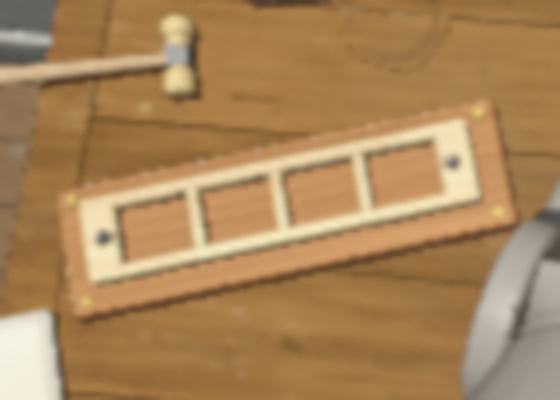

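Run:
```python
from h import *
for n in('scene4','top4','top0'):
    c=dict(np.load(n+'.npz')); w=cloud(c); z=w[...,2]
    d=w[...,:2]-[556.6,-209.1]; R=np.radians(-13.65); a=d@[np.cos(R),np.sin(R)]; b=d@[-np.sin(R),np.cos(R)]
    m=(abs(a)<14)&(abs(b)<120)&(z>127)&(z<150)
    k,l,st,ce=cv2.connectedComponentsWithStats(m.astype(np.uint8))
    for i in range(1,k):
        if st[i,4]>4:
            P=w[l==i]; r=cv2.minAreaRect(P[:,:2].astype(np.float32)); print(n,ce[i].round(1),st[i,4],np.round(r[0],1),np.round(r[1],1),'mean',P.mean(0).round(1),'a,b',a[l==i].mean().round(1),b[l==i].mean().round(1))
```

```text
scene4 [296.6 211. ] 31 [ 567.7 -162.1] [16.2 17.3] mean [ 566.3 -164.6  137.3] a,b -1.1 45.5
scene4 [306.5 219.2] 29 [ 558.1 -212.8] [15.3 23. ] mean [ 554.5 -214.1  138.4] a,b -0.9 -5.4
scene4 [316.6 228.2] 32 [ 543.3 -264.5] [12.6 20.2] mean [ 541.9 -263.9  138. ] a,b -1.4 -56.7
scene4 [327.  237.1] 27 [ 530.5 -312.3] [12.4 18.8] mean [ 528.8 -313.3  139.6] a,b -2.5 -107.8
top4 [319.3 196.5] 33 [ 569.  -159.5] [11.  17.8] mean [ 567.7 -159.2  140.4] a,b -1.0 51.1
top4 [337.5 202.6] 37 [ 556.5 -208.9] [11.4 19.7] mean [ 555.4 -208.6  139.4] a,b -1.3 0.2
top4 [355.9 208.6] 38 [ 544.1 -258.9] [11.5 17.9] mean [ 543.2 -258.2  138.9] a,b -1.4 -50.9
top4 [374.4 214.5] 37 [ 532.3 -308.3] [11.2 18.6] mean [ 531.3 -307.8  139.6] a,b -1.3 -101.8
top0 [319.3 196.6] 34 [ 568.4 -159.3] [11.  18.1] mean [ 567.7 -159.1  139.4] a,b -1.1 51.2
top0 [337.6 202.4] 34 [ 556.6 -209.1] [11.2 18.1] mean [ 555.9 -208.8  139.8] a,b -0.7 0.1
top0 [355.9 208.5] 37 [ 544.4 -259. ] [11.6 18.1] mean [ 543.4 -258.3  139.3] a,b -1.2 -50.9
top0 [374.5 214.4] 36 [ 532.2 -308.3] [11.4 17.9] mean [ 531.5 -307.8  140.1] a,b -1.1 -101.9
```

```bash
python3 -m pendant '[{"linear":[20,-40,0],"twist":10},{"linear":[48,-80,0],"twist":20},{"linear":[48,-111,0],"twist":30},{"linear":[48,-111,0],"twist":40},{"linear":[48,-111,0],"twist":50},{"linear":[48,-111,0],"twist":59.1},{"linear":[48,-111,0],"twist":59.1},{"linear":[48,-111,-25],"twist":59.1},{"linear":[48,-111,-25],"twist":59.1},{"linear":[48,-111,-25],"twist":59.1}]' 170| tr '\n' ' '
python3 - <<'E'
from h import *
ims=[]
for n in('scene','top'):
    c=cap(n); f=c['frame']
    u,v=map(int,proj(c,[568,-160,140])); print(n,u-40,v-30)
    ims.append(cv2.resize(f[v-30:v+30,u-30:u+30],(400,400),interpolation=cv2.INTER_CUBIC))
cv2.imwrite('pics/p5.png',np.hstack(ims))
E
```

```text
time: 11.12 tool_pos: [568.5, -156.7, 157.9] tcp_rot: [3.141, -0.0, 1.337] contact_force: [0.7, -0.5, 0.6] grip_width: 30.2 scene 255 179
top 279 166
```

View pics/p5.png

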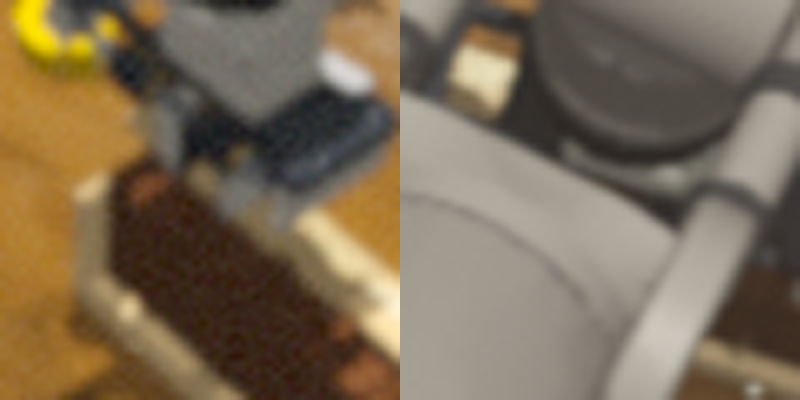

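```bash
python3 -m pendant '[{"linear":[-0.2,-3.4,0],"twist":-0.3},{"linear":[-0.2,-3.4,-12],"twist":-0.3},{"linear":[-0.2,-3.4,-25],"twist":-0.3},{"linear":[-0.2,-3.4,-36],"twist":-0.3},{"linear":[-0.2,-3.4,-41.5],"twist":-0.3},{"linear":[-0.2,-3.4,-41.5],"twist":-0.3},{"linear":[-0.2,-3.4,-41.5],"twist":-0.3}]' | tr '\n' ' '; python3 -m pendant '[{"linear":[0,0,0],"twist":0},{"linear":[0,0,0],"twist":0},{"linear":[0,0,0],"twist":0},{"linear":[0,0,0],"twist":0},{"linear":[0,0,0],"twist":0}]' 255 | tr '\n' ' '
```

```text
time: 12.1 tool_pos: [568.1, -160.6, 116.1] tcp_rot: [3.141, 0.0, 1.333] contact_force: [-0.2, 0.5, 0.9] grip_width: 30.6 time: 12.72 tool_pos: [567.9, -160.5, 115.8] tcp_rot: [3.142, -0.0, 1.333] contact_force: [0.2, -0.2, 0.9] grip_width: 11.9
```

```bash
python3 -m pendant '[{"linear":[-4.9,1.2,0.3],"twist":0},{"linear":[-9.7,2.4,0.4],"twist":0},{"linear":[-14.6,3.5,0.3],"twist":0},{"linear":[-19.4,4.7,0],"twist":0},{"linear":[-24.3,5.9,-0.3],"twist":0},{"linear":[-29.2,7.1,-0.8],"twist":0},{"linear":[-34,8.3,-1.2],"twist":0},{"linear":[-34,8.3,-1.2],"twist":0}]'  | tr '\n' ' '
python3 - <<'E'
from h import *
ims=[]
for n in('scene','top'):
    c=cap(n); f=c['frame']
    u,v=map(int,proj(c,[545,-155,100]))
    ims.append(cv2.resize(f[v-30:v+30,u-30:u+30],(400,400),interpolation=cv2.INTER_CUBIC))
cv2.imwrite('pics/p6.png',np.hstack(ims)); print(bot.get_obs()['contact_force'])
E
```

```text
time: 13.72 tool_pos: [533.1, -152.0, 114.2] tcp_rot: [-3.14, -0.0, 1.333] contact_force: [2.2, 0.7, -0.4] grip_width: 11.4 [ 2.21635262  0.61307744 -0.35143453]
```

View pics/p6.png

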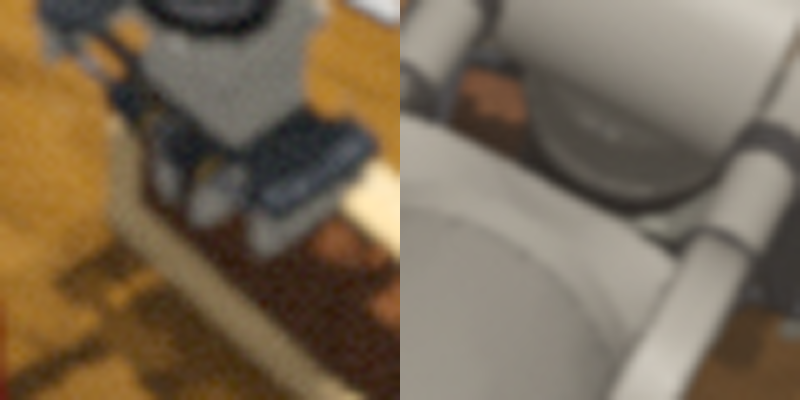

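```bash
python3 -m pendant '[{"linear":[0,0,8],"twist":0},{"linear":[0,0,17],"twist":0},{"linear":[0,0,27],"twist":0},{"linear":[-10,2.5,32],"twist":0},{"linear":[-30,7,36],"twist":0},{"linear":[-50,12,45],"twist":0},{"linear":[-68,16.5,66],"twist":0},{"linear":[-60,60,66],"twist":3},{"linear":[-55,110,66],"twist":6},{"linear":[-50,160,66],"twist":9},{"linear":[-45,210,66],"twist":12},{"linear":[-40,260,66],"twist":15},{"linear":[-36,310,66],"twist":18},{"linear":[-32,360,66],"twist":21},{"linear":[-28,410,66],"twist":24},{"linear":[-24,460,66],"twist":28},{"linear":[-21,505,66],"twist":31.2},{"linear":[-19,533,66],"twist":31.2},{"linear":[-19,533,66],"twist":31.2},{"linear":[-19,533,66],"twist":31.2}]'  | tr '\n' ' '
python3 - <<'E'
from h import *
ims=[]
for n in('scene','top'):
    c=cap(n); f=c['frame']; np.savez(f'{n}6.npz',**c)
    u,v=map(int,proj(c,[530,375,100])); v=max(v,40)
    ims.append(cv2.resize(f[v-40:v+40,u-40:u+40],(400,400),interpolation=cv2.INTER_CUBIC)); print(u,v)
cv2.imwrite('pics/p7.png',np.hstack(ims)); print(bot.get_obs()['contact_force'])
E
```

```text
time: 16.32 tool_pos: [514.4, 379.9, 180.4] tcp_rot: [-3.141, 0.001, 1.877] contact_force: [0.3, -0.8, -0.7] grip_width: 12.1 181 163
125 197
[ 0.2198131  -0.66204054 -0.24614957]
```

View pics/p7.png

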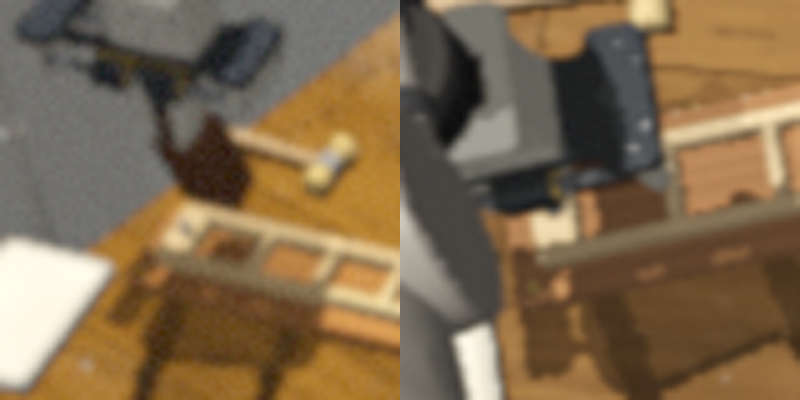

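```bash
cat >> h.py <<'E'
BC=np.array([580.1,303.9]); BY=np.radians(17.55); EX=np.array([np.cos(BY),np.sin(BY)]); EY=np.array([-np.sin(BY),np.cos(BY)])
def lean(c,b0,z1=165,show=True):
    "block side face (facing -y) of block at base y=b0: rect in (a,z) plane"
    w=cloud(c); d=w[...,:2]-BC; a=d@EX; b=d@EY-b0; z=w[...,2]
    hsv=cv2.cvtColor(c['frame'],cv2.COLOR_BGR2HSV)
    m=(abs(a)<70)&(abs(b)<32)&(z>36)&(z<z1)&(hsv[...,2]<110)&(hsv[...,1]>70)
    k,l,st,ce=cv2.connectedComponentsWithStats(m.astype(np.uint8)); i=1+st[1:,4].argmax(); m=l==i
    P=np.stack([a[m],z[m]],-1).astype(np.float32); r=cv2.minAreaRect(P)
    print('n',m.sum(),'b',np.percentile(b[m],[5,50,95]).round(1),'rect',np.round(r[0],1),np.round(r[1],1),round(r[2],1))
    s=(b[m]<-15)
    Q=P[s]
    for zz in range(40,int(z1),10):
        q=Q[(Q[:,1]>=zz)&(Q[:,1]<zz+10)]
        if len(q)>2: print(zz+5,len(q),q[:,0].min().round(1),q[:,0].max().round(1))
    return a,b,z,m
E
python3 - <<'E'
from h import *
lean(dict(np.load('scene6.npz')),93)
E
```

```text
n 143 b [-31.5 -24.1   8.8] rect [ -7.5 127.4] [42.3 87.6] 17.5
95 8 -17.3 10.0
105 9 -21.5 10.0
115 15 -24.5 9.9
125 15 -27.1 11.8
135 14 -31.9 13.3
145 9 -33.0 -2.6
155 13 -37.9 -10.0
165 5 -40.4 -8.4
```

```bash
python3 -m pendant '[{"linear":[0,0,-15],"twist":0},{"linear":[0,0,-30],"twist":0},{"linear":[0,0,-42],"twist":0},{"linear":[0,0,-50],"twist":0},{"linear":[0,0,-56],"twist":0},{"linear":[0,0,-60],"twist":0},{"linear":[0,0,-62],"twist":0},{"linear":[0,0,-62],"twist":0},{"linear":[0,0,-62],"twist":0}]'  | tr '\n' ' '
python3 - <<'E'
from h import *
c=cap('scene'); np.savez('scene7.npz',**c); lean(c,93)
o=bot.get_obs(); print(o['contact_force'],o['tool_pos'])
E
```

```text
time: 17.55 tool_pos: [514.5, 381.0, 122.7] tcp_rot: [3.139, -0.001, 1.878] contact_force: [-10.8, -5.5, 20.5] grip_width: 12.0 n 167 b [-31.4 -24.6  12.5] rect [-15.4  85.2] [37.5 95.3] 16.6
45 10 -20.2 16.2
55 11 -24.4 3.1
65 11 -23.4 5.4
75 13 -28.4 5.4
85 6 -34.3 -8.4
95 18 -36.2 -2.9
105 9 -34.8 -2.2
115 18 -41.8 -14.9
125 13 -40.1 -10.5
[-9.94082506 -4.8038463  20.64903625] [514.50799568 381.01300039 122.64163771]
```

```bash
python3 -m pendant '[{"linear":[0,0,5],"twist":0},{"linear":[-1.9,-0.6,5],"twist":0},{"linear":[-1.9,-0.6,5],"twist":0},{"linear":[-1.9,-0.6,3],"twist":0},{"linear":[-1.9,-0.6,1],"twist":0},{"linear":[-1.9,-0.6,0],"twist":0},{"linear":[-1.9,-0.6,0],"twist":0}]'  | tr '\n' ' '
```

```text
time: 18.48 tool_pos: [512.5, 380.2, 120.2] tcp_rot: [3.141, -0.0, 1.877] contact_force: [-5.7, -2.1, 12.1] grip_width: 11.6
```

```bash
python3 -m pendant '[{"linear":[0,0,1],"twist":0},{"linear":[2.9,0.9,1.5],"twist":0},{"linear":[5.7,1.8,2],"twist":0},{"linear":[9.5,3,2.5],"twist":0},{"linear":[9.5,3,2.5],"twist":0}]'  | tr '\n' ' '
python3 - <<'E'
from h import *
c=cap('scene'); np.savez('scene8.npz',**c); lean(c,93)
c=c['frame'][120:200,140:220]; cv2.imwrite('pics/p8.png',cv2.resize(c,(480,480),interpolation=cv2.INTER_CUBIC))
E
```

```text
time: 19.1 tool_pos: [520.6, 383.0, 123.6] tcp_rot: [-3.139, -0.0, 1.877] contact_force: [-12.8, -5.0, 20.9] grip_width: 11.7 n 189 b [-30.8 -22.5  12.8] rect [-16.4  93.8] [ 39.5 120.2] 10.5
45 12 -22.0 8.4
55 10 -20.1 6.8
65 12 -25.9 5.2
75 14 -32.4 6.6
85 8 -32.0 5.5
95 13 -33.7 -1.7
105 10 -37.5 -2.7
115 12 -38.9 -3.1
125 19 -40.8 -6.9
```

View pics/p8.png

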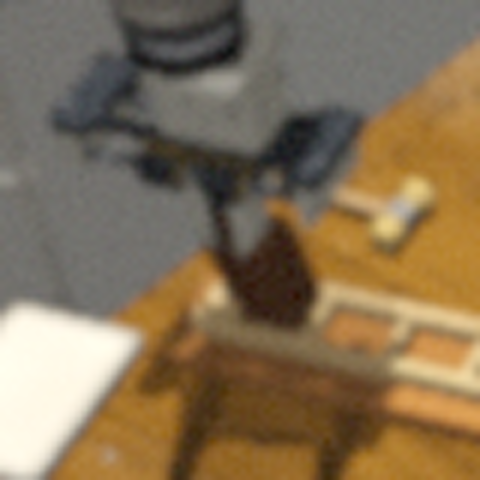

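```bash
python3 -m pendant '[{"linear":[0,0,1.5],"twist":0},{"linear":[0,0,2.3],"twist":0},{"linear":[0,0,2.3],"twist":0},{"linear":[0,0,2.3],"twist":0}]'  | tr '\n' ' ';python3 -m pendant '[{"linear":[2.9,0.9,0.3],"twist":0},{"linear":[5.7,1.8,0.3],"twist":0},{"linear":[8.6,2.7,0.3],"twist":0},{"linear":[8.6,2.7,0.3],"twist":0}]'  | tr '\n' ' '
python3 - <<'E'
from h import *
c=cap('scene'); np.savez('scene8.npz',**c); lean(c,93)
E
```

```text
time: 19.65 tool_pos: [520.7, 382.9, 123.8] tcp_rot: [-3.138, -0.0, 1.877] contact_force: [-7.4, -2.6, 9.3] grip_width: 11.9 time: 20.15 tool_pos: [529.9, 385.9, 126.8] tcp_rot: [-3.141, -0.001, 1.877] contact_force: [-10.8, -5.8, 21.2] grip_width: 11.8 n 210 b [-30.6 -20.8  12. ] rect [-12.3  96.3] [ 39.8 116.6] 6.7
45 11 -21.9 12.6
55 14 -20.2 12.5
65 11 -26.4 9.7
75 13 -23.6 7.0
85 11 -27.8 6.5
95 11 -27.2 7.1
105 12 -30.3 3.6
115 17 -31.1 5.4
125 17 -34.4 0.9
```

```bash
python3 -m pendant '[{"linear":[0,0,1.5],"twist":0},{"linear":[2.9,0.9,2.5],"twist":0},{"linear":[5.7,1.8,3.2],"twist":0},{"linear":[8.6,2.7,3.8],"twist":0},{"linear":[11.4,3.6,4.4],"twist":0},{"linear":[14.3,4.5,5],"twist":0},{"linear":[14.3,4.5,5],"twist":0}]'  | tr '\n' ' '
python3 - <<'E'
from h import *
c=cap('scene'); np.savez('scene8.npz',**c); lean(c,93)
E
```

```text
time: 21.08 tool_pos: [545.0, 390.6, 131.1] tcp_rot: [3.141, -0.001, 1.877] contact_force: [-7.8, -2.4, 16.0] grip_width: 11.7 n 250 b [-30.4 -17.   13.4] rect [-2.7 99.1] [124.9  41.9] 89.9
45 10 -16.6 7.9
55 14 -18.8 11.9
65 12 -18.2 18.2
75 12 -22.3 16.3
85 12 -22.4 13.0
95 15 -19.2 14.0
105 11 -20.3 14.0
115 12 -22.4 13.4
125 23 -23.6 18.4
135 8 -19.3 11.7
```

```bash
python3 -m pendant '[{"linear":[0,0,2],"twist":0},{"linear":[-1.4,-0.4,2],"twist":0},{"linear":[-2.4,-0.75,1],"twist":0},{"linear":[-2.4,-0.75,-1],"twist":0},{"linear":[-2.4,-0.75,-2.5],"twist":0},{"linear":[-2.4,-0.75,-2.5],"twist":0}]'  | tr '\n' ' '
python3 - <<'E'
from h import *
c=cap('scene'); np.savez('scene8.npz',**c); lean(c,93)
E
```

```text
time: 21.88 tool_pos: [544.3, 390.3, 130.7] tcp_rot: [3.135, -0.001, 1.877] contact_force: [-6.3, -3.2, 23.5] grip_width: 11.7 n 241 b [-30.5 -17.1  11.7] rect [-2.6 99. ] [ 42.8 123.8] 1.3
45 12 -18.5 9.6
55 11 -18.6 9.3
65 12 -16.6 13.9
75 12 -18.0 10.7
85 12 -23.3 13.9
95 10 -18.9 6.5
105 13 -19.7 7.5
115 16 -22.7 18.4
125 19 -21.5 17.5
135 9 -21.5 12.8
```

Run:
```python
from h import *
for n in('scene','top'):
    c=cap(n); w=cloud(c); d=w[...,:2]-BC; a=d@EX; b=d@EY; z=w[...,2]
    m=(abs(a)<18)&(abs(b-93)<60)&(z>28)&(z<37)
    print(n,'bars b',np.unique(np.round(b[m]),return_counts=True))
    m=(b>80)&(b<140)&(z>28)&(z<37)&(abs(a)<36); print('a-range plate',np.percentile(a[m],[1,99]))
    m=(abs(a)<10)&(abs(b-93)<60)&(z>60)&(z<112); print('block b',np.percentile(b[m],[2,10,25,50,75,90,98]).round(1))
    m=(abs(abs(a)-26.7)<2)&(z>25)&(z<40); print('rail z by b',[(k,np.nanmedian(z[m&(abs(b-k)<12)]).round(1)) for k in(-120,-90,-60,-30,0,30,60,90,120)])
    cv2.imwrite(f'pics/z_{n}.png',c['frame'])
s=cv2.imread('pics/z_scene.png')[110:200,135:235]; t=cv2.imread('pics/z_top.png')[160:230,90:190]
cv2.imwrite('pics/p9.png',np.hstack([cv2.resize(s,(400,360),interpolation=2),cv2.resize(t,(400,360),interpolation=2)]))
```

```text
scene bars b (array([ 51.,  53.,  55.,  56.,  57.,  59.,  60.,  61.,  62.,  66.,  67.,
        68.,  69.,  76.,  82., 102., 108., 116., 119., 120., 124., 125.,
       126., 127., 129., 131., 132., 135., 136., 138., 139., 141.]), array([1, 1, 2, 1, 1, 1, 1, 1, 1, 1, 3, 1, 1, 1, 1, 1, 1, 1, 1, 1, 1, 2,
       1, 1, 1, 1, 2, 1, 1, 1, 2, 1]))
a-range plate [-33.45979096   7.05714817]
block b [61.  61.2 62.5 64.2 65.5 67.3 77.1]
rail z by b [(-120, np.float64(33.2)), (-90, np.float64(32.2)), (-60, np.float64(32.4)), (-30, np.float64(29.4)), (0, np.float64(33.1)), (30, np.float64(29.8)), (60, np.float64(29.3)), (90, np.float64(32.8)), (120, np.float64(34.1))]
top bars b (array([ 57.,  58.,  59.,  60.,  61.,  62.,  63.,  64.,  65.,  66.,  67.,
        68.,  71.,  81.,  84.,  86.,  97.,  98., 107., 110., 121., 122.,
       123., 124., 125., 127., 128., 130., 132., 133., 134., 135., 136.,
       137., 138., 139., 140., 141., 142., 143., 144.]), array([2, 2, 4, 5, 3, 5, 4, 5, 1, 3, 1, 1, 1, 1, 1, 1, 1, 1, 1, 1, 2, 3,
       1, 3, 1, 1, 4, 3, 4, 1, 1, 2, 3, 1, 3, 1, 3, 2, 2, 3, 4]))
a-range plate [-30.48357103   2.30492363]
block b [65.4 65.6 66.  66.3 66.9 67.2 67.5]
rail z by b [(-120, np.float64(31.3)), (-90, np.float64(31.1)), (-60, np.float64(33.5)), (-30, np.float64(32.7)), (0, np.float64(31.5)), (30, np.float64(31.9)), (60, np.float64(30.8)), (90, np.float64(31.1)), (120, np.float64(33.0))]
```

View pics/p9.png

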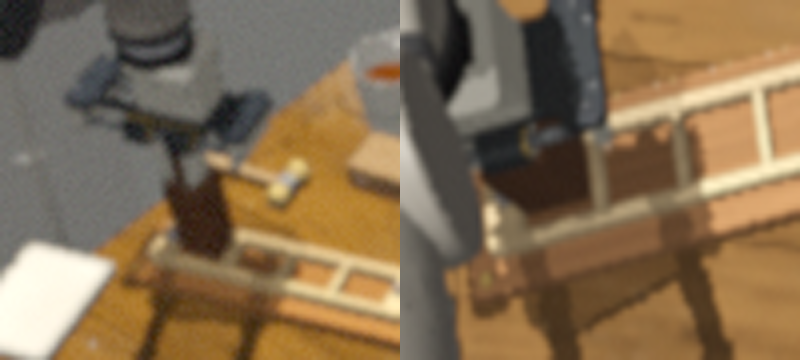

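Run:
```python
from h import *
for n in('scene','top'):
    c=cap(n); w=cloud(c); d=w[...,:2]-BC; a=d@EX; b=d@EY; z=w[...,2]
    hsv=cv2.cvtColor(c['frame'],cv2.COLOR_BGR2HSV)
    for lo in range(36,120,12):
        m=(abs(a)<14)&(abs(b-68)<9)&(z>lo)&(z<lo+12)&(hsv[...,2]<110)
        if m.sum()>4:
            A=np.c_[a[m],np.ones(m.sum())]; s=np.linalg.lstsq(A,b[m],rcond=None)[0]
            print(n,lo+6,m.sum(),'b med',np.median(b[m]).round(1),'yaw slope',s.round(3))
    m=(abs(a)<40)&(abs(b-93)<40)&(z>116)&(z<136); print('top pts',m.sum())
```

```text
scene 42 10 b med 63.9 yaw slope [-0.209 65.13 ]
scene 54 6 b med 63.8 yaw slope [-0.529 63.656]
scene 66 10 b med 64.5 yaw slope [1.400e-02 6.408e+01]
scene 78 7 b med 64.7 yaw slope [3.2000e-02 6.4516e+01]
scene 90 9 b med 62.6 yaw slope [-0.093 63.168]
scene 102 10 b med 64.5 yaw slope [-5.7000e-02  6.4365e+01]
scene 114 9 b med 63.7 yaw slope [5.7000e-02 6.3922e+01]
top pts 68
top 42 13 b med 66.1 yaw slope [-0.152 66.381]
top 54 9 b med 66.3 yaw slope [3.5000e-02 6.6074e+01]
top 66 12 b med 66.4 yaw slope [1.8000e-02 6.6409e+01]
top 78 11 b med 66.5 yaw slope [2.0000e-02 6.6395e+01]
top 90 8 b med 66.2 yaw slope [-2.2000e-02  6.6265e+01]
top 102 7 b med 66.6 yaw slope [-0.    66.517]
top 114 6 b med 66.5 yaw slope [-3.7000e-02  6.6392e+01]
top pts 55
```

```bash
python3 -m pendant '[{"linear":[0,0,3],"twist":0},{"linear":[-1,-0.3,5],"twist":0},{"linear":[-2,0.5,5],"twist":0},{"linear":[-3.3,0.1,5],"twist":0},{"linear":[-3.3,0.1,3],"twist":0},{"linear":[-3.3,0.1,1],"twist":0},{"linear":[-3.3,0.1,-1],"twist":0},{"linear":[-3.3,0.1,-1],"twist":0}]'  | tr '\n' ' '
```

```text
time: 23.12 tool_pos: [539.6, 389.7, 124.8] tcp_rot: [-3.141, -0.0, 1.877] contact_force: [0.3, 0.6, -1.5] grip_width: 11.6
```

```bash
python3 -m pendant '[{"linear":[0,0,-1.5],"twist":0},{"linear":[0,0,-3],"twist":0},{"linear":[0,0,-4],"twist":0},{"linear":[0,0,-4],"twist":0}]'  | tr '\n' ' '
python3 - <<'E'
from h import *
c=cap('scene'); np.savez('scene9.npz',**c); lean(c,93)
o=bot.get_obs(); print(o['contact_force'],o['tool_pos'])
E
```

```text
time: 23.62 tool_pos: [539.6, 389.7, 121.0] tcp_rot: [-3.141, -0.0, 1.877] contact_force: [0.0, -0.2, -1.5] grip_width: 12.1 n 219 b [-30.5 -15.7  14.1] rect [-9.6 94.2] [ 37.2 112.5] 1.8
45 12 -26.1 -4.6
55 13 -21.0 5.5
65 13 -23.0 9.5
75 11 -25.8 4.7
85 10 -24.1 7.7
95 14 -25.2 9.1
105 14 -25.6 5.5
115 20 -25.9 8.1
125 3 -9.0 4.1
[ 0.01580008 -0.37661759 -0.64401597] [539.66114967 389.7110005  121.12147328]
```

```bash
python3 -m pendant '[{"linear":[0,0,-1],"twist":0},{"linear":[0,0,-2],"twist":0},{"linear":[0,0,-2],"twist":0}]'  | tr '\n' ' '; python3 -m pendant '[{"linear":[0,0,-1],"twist":0},{"linear":[0,0,-2],"twist":0},{"linear":[0,0,-2],"twist":0}]'  | tr '\n' ' '
```

```text
time: 24.05 tool_pos: [539.8, 389.8, 119.7] tcp_rot: [3.141, -0.0, 1.877] contact_force: [-0.3, 0.4, 2.9] grip_width: 11.4 time: 24.42 tool_pos: [540.3, 390.0, 119.6] tcp_rot: [3.139, -0.001, 1.877] contact_force: [-2.8, -1.3, 11.9] grip_width: 11.9
```

```bash
python3 -m pendant '[{"linear":[0,0,2.5],"twist":0},{"linear":[0,0,2.5],"twist":0},{"linear":[0,0,2.5],"twist":0}]' 170 | tr '\n' ' '; python3 -m pendant '[{"linear":[0,0,20],"twist":0},{"linear":[0,0,55],"twist":0},{"linear":[-30,-40,70],"twist":0},{"linear":[-30,-90,70],"twist":-5},{"linear":[-30,-140,70],"twist":-10},{"linear":[-30,-190,70],"twist":-15},{"linear":[-30,-240,70],"twist":-20},{"linear":[-30,-290,70],"twist":-25},{"linear":[-30,-340,70],"twist":-31.2},{"linear":[-30,-400,70],"twist":-31.2},{"linear":[-30,-400,70],"twist":-31.2}]'  | tr '\n' ' '
python3 - <<'E'
from h import *
for n in('scene','top'):
    c=cap(n); np.savez(n+'10.npz',**c); lean(c,93)
    w=cloud(c); d=w[...,:2]-BC; a=d@EX; b=d@EY; z=w[...,2]
    m=(abs(a)<28)&(abs(b-93)<35)&(z>105)&(z<126)
    r=cv2.minAreaRect(np.stack([a[m],b[m]],-1).astype(np.float32)); P=w[m]; A=np.c_[a[m],b[m],np.ones(m.sum())]; s=np.linalg.lstsq(A,z[m],rcond=None)[0]
    print(n,m.sum(),'top z',np.median(z[m]).round(1),r,'plane',s.round(3))
E
```

```text
time: 24.8 tool_pos: [539.5, 389.6, 119.1] tcp_rot: [-3.141, 0.0, 1.877] contact_force: [0.3, -1.3, 0.0] grip_width: 30.1 time: 26.18 tool_pos: [509.6, -13.9, 189.4] tcp_rot: [-3.142, 0.001, 1.327] contact_force: [-0.7, 0.5, 0.8] grip_width: 30.8 n 213 b [-30.1 -11.   13. ] rect [-4.8 91.4] [109.1  38.2] 89.6
45 10 -22.2 4.1
55 11 -24.2 5.3
65 14 -21.4 14.1
75 14 -20.5 13.6
85 10 -22.6 9.1
95 14 -22.1 11.0
105 13 -21.9 3.7
115 6 -23.0 4.0
scene 88 top z 117.0 ((-0.8395938873291016, 86.46249389648438), (45.03372573852539, 50.79796600341797), 0.9490800499916077) plane [9.40000e-02 8.10000e-02 1.10269e+02]
n 304 b [-26.4 -11.2  14.9] rect [-2.3 91.7] [111.3  36. ] 89.0
45 14 -20.2 13.9
55 16 -18.6 14.4
65 16 -20.2 11.7
75 16 -19.1 13.6
85 14 -19.9 14.0
95 18 -20.0 14.3
105 21 -19.4 15.1
115 22 -19.8 16.0
top 232 top z 116.8 ((0.6707744598388672, 90.06322479248047), (41.11398696899414, 51.1455192565918), 0.2132861614227295) plane [4.50000e-02 2.50000e-02 1.14012e+02]
```

Run:
```python
from h import *
for n in('scene10','top10'):
    c=dict(np.load(n+'.npz'));w=cloud(c); d=w[...,:2]-BC; a=d@EX; b=d@EY; z=w[...,2]
    m=(abs(a)<28)&(abs(b-93)<35)&(z>140)&(z<156); r=cv2.minAreaRect(np.stack([a[m],b[m]],-1).astype(np.float32)); print(n,'tab',m.sum(),np.round(r[0],1),np.round(r[1],1),a[m].mean(),b[m].mean())
    for k in(62,0,-62,124.25,-124.25):
        m=(abs(a)<18)&(abs(b-k)<5)&(z>28)&(z<37); print('bar',k,m.sum(),b[m].mean().round(2))
    m=(z>28)&(z<37)&(abs(a)<40)&(abs(b)<160); print('ends',np.percentile(b[m],[.5,99.5]).round(1), np.percentile(a[m],[1,99]).round(1))
    # block top edges along b
    m=(abs(a)<15)&(abs(b-93)<35)&(z>112)&(z<124); print('blk',np.percentile(b[m],[2,98]).round(1))
    print('tool',)
```

```text
scene10 tab 14 [-8.7 88.1] [21.  11.5] -11.246908342492668 87.44694291461884
bar 62 12 62.45
bar 0 6 -2.08
bar -62 5 -63.29
bar 124.25 4 123.53
bar -124.25 6 -125.97
ends [-147.7  140.7] [-34.   32.7]
blk [ 62.7 110.7]
tool
top10 tab 34 [-9.8 91.1] [11.8 16.8] -9.620845496349022 90.96186177437379
bar 62 36 61.87
bar 0 28 -0.72
bar -62 27 -62.56
bar 124.25 8 124.58
bar -124.25 27 -124.61
ends [-144.   143.3] [-30.2  32.4]
blk [ 67.4 115. ]
tool
```

```bash
python3 -m pendant '[{"linear":[15,-50,0],"twist":0},{"linear":[30,-105,0],"twist":0},{"linear":[40,-160,0],"twist":0},{"linear":[46.1,-200,0],"twist":0},{"linear":[46.1,-200,0],"twist":0},{"linear":[46.1,-200,-25],"twist":0},{"linear":[46.1,-200,-45],"twist":0},{"linear":[46.1,-200,-60],"twist":0},{"linear":[46.1,-200,-70],"twist":0},{"linear":[46.1,-200,-74],"twist":0},{"linear":[46.1,-200,-74],"twist":0},{"linear":[46.1,-200,-74],"twist":0}]' | tr '\n' ' '; python3 -m pendant '[{"linear":[0,0,0],"twist":0},{"linear":[0,0,0],"twist":0},{"linear":[0,0,0],"twist":0},{"linear":[0,0,0],"twist":0},{"linear":[0,0,0],"twist":0}]' 255 | tr '\n' ' '
```

```text
time: 27.78 tool_pos: [556.1, -210.5, 116.3] tcp_rot: [3.14, 0.0, 1.332] contact_force: [-0.6, -0.7, 1.4] grip_width: 30.3 time: 28.4 tool_pos: [555.8, -210.2, 115.8] tcp_rot: [3.141, -0.0, 1.333] contact_force: [0.5, 0.4, 0.8] grip_width: 11.5
```

```bash
python3 -m pendant '[{"linear":[-4.9,1.2,0.3],"twist":0},{"linear":[-9.7,2.4,0.4],"twist":0},{"linear":[-14.6,3.5,0.3],"twist":0},{"linear":[-19.4,4.7,0.2],"twist":0},{"linear":[-24.3,5.9,-0.1],"twist":0},{"linear":[-28.2,6.8,-0.4],"twist":0},{"linear":[-28.2,6.8,-0.4],"twist":0},{"linear":[-28.2,6.8,8],"twist":0},{"linear":[-28.2,6.8,17],"twist":0},{"linear":[-28.2,6.8,27],"twist":0},{"linear":[-45,10.9,30],"twist":0},{"linear":[-70,17,32],"twist":0},{"linear":[-97,23.5,32],"twist":0},{"linear":[-97,23.5,20],"twist":0},{"linear":[-97,23.5,5],"twist":0},{"linear":[-97,23.5,-6],"twist":0},{"linear":[-97,23.5,-6],"twist":0}]' | tr '\n' ' '
cat >> h.py <<'E'
def rlean(c,tool):
    "side face (-y) of block held in front of the rack, rack axes about tool"
    R=np.radians(-13.65); w=cloud(c); d=w[...,:2]-np.array(tool)[:2]; a=d@[np.cos(R),np.sin(R)]; b=d@[-np.sin(R),np.cos(R)]; z=w[...,2]
    hsv=cv2.cvtColor(c['frame'],cv2.COLOR_BGR2HSV)
    m=(abs(a)<60)&(b<-12)&(b>-34)&(z>4)&(z<115)&(hsv[...,2]<110)
    P=np.stack([a[m],z[m]],-1).astype(np.float32); r=cv2.minAreaRect(P); print('n',m.sum(),np.round(r[0],1),np.round(r[1],1),round(r[2],1))
    for zz in range(5,115,12):
        q=P[(P[:,1]>=zz)&(P[:,1]<zz+12)]
        if len(q)>2: print(zz+6,len(q),np.percentile(q[:,0],[8,92]).round(1))
E
python3 - <<'E'
from h import *
c=cap('scene'); rlean(c,bot.get_obs()['tool_pos'])
E
```

```text
time: 30.52 tool_pos: [458.6, -186.6, 108.7] tcp_rot: [-3.14, -0.001, 1.333] contact_force: [0.2, 0.2, -1.3] grip_width: 11.8 n 117 [22.1 52.2] [111.9  83.8] 79.3
11 9 [-26.  26.]
23 14 [15.8 45.6]
35 17 [14.1 45.9]
47 14 [11.8 42.3]
59 10 [ 8.8 21.9]
71 7 [ 5.4 15.4]
83 9 [ 2.7 15.9]
95 14 [-1.4 14.1]
107 15 [-0.4 11.1]
```

```bash
python3 -m pendant '[{"linear":[10,-2.4,0],"twist":0},{"linear":[20,-4.8,0],"twist":0},{"linear":[26,-6.3,0],"twist":0},{"linear":[31,-7.5,0],"twist":0},{"linear":[36,-8.7,0],"twist":0},{"linear":[40,-9.7,0],"twist":0},{"linear":[40,-9.7,0],"twist":0}]' | tr '\n' ' '
python3 - <<'E'
from h import *
c=cap('scene'); rlean(c,bot.get_obs()['tool_pos'])
E
python3 -m pendant '[{"linear":[3,-0.7,0],"twist":0},{"linear":[6,-1.5,0],"twist":0},{"linear":[8.4,-2,0],"twist":0},{"linear":[8.4,-2,0],"twist":0}]' | tr '\n' ' '
python3 - <<'E'
from h import *
c=cap('scene'); rlean(c,bot.get_obs()['tool_pos'])
E
```

```text
time: 31.45 tool_pos: [499.2, -196.6, 109.5] tcp_rot: [3.141, -0.0, 1.333] contact_force: [-1.8, 1.3, -1.0] grip_width: 11.7 n 167 [-7.  58.2] [ 80.9 107.4] 0.5
11 13 [-45.7  28.8]
23 18 [-3.2 23.7]
35 16 [-3.6 25.9]
47 18 [-3.9 21.2]
59 17 [-4.  22.2]
71 17 [-5.4 23.1]
83 20 [-7.  17.8]
95 14 [-8.  21.3]
107 31 [-7.1 12.3]
time: 32.0 tool_pos: [507.3, -198.6, 109.6] tcp_rot: [3.141, -0.0, 1.333] contact_force: [-4.6, 1.4, 0.8] grip_width: 11.7 n 187 [ 6.4 50.7] [116.2  66.9] 72.2
11 12 [-28.3  25.3]
23 25 [-11.7  17.8]
35 16 [-9.7 22.6]
47 18 [-11.7  14.6]
59 19 [-11.4  16.9]
71 20 [-9.7 21.3]
83 23 [-10.3  19.8]
95 18 [-9.5 17.3]
107 31 [-8.6 16. ]
```

```bash
python3 -m pendant '[{"linear":[-8,2,0],"twist":0},{"linear":[-8,2,35],"twist":0},{"linear":[-8,2,70],"twist":0},{"linear":[0,50,70],"twist":3},{"linear":[5,100,70],"twist":6},{"linear":[10,150,70],"twist":9},{"linear":[15,200,70],"twist":12},{"linear":[20,250,70],"twist":15},{"linear":[25,300,70],"twist":18},{"linear":[30,350,70],"twist":21},{"linear":[35,400,70],"twist":24},{"linear":[42,450,70],"twist":28},{"linear":[50,495,70],"twist":31.2},{"linear":[54.4,525,70],"twist":31.2},{"linear":[54.4,531,70],"twist":31.2},{"linear":[54.4,531,70],"twist":31.2},{"linear":[54.4,531,55],"twist":31.2},{"linear":[54.4,531,40],"twist":31.2},{"linear":[54.4,531,32],"twist":31.2},{"linear":[54.4,531,32],"twist":31.2}]' | tr '\n' ' '
python3 - <<'E'
from h import *
for n in('scene','top'):
    c=cap(n); w=cloud(c); d=w[...,:2]-BC; a=d@EX; b=d@EY; z=w[...,2]
    hsv=cv2.cvtColor(c['frame'],cv2.COLOR_BGR2HSV); k=hsv[...,2]<110
    m=(abs(a)<14)&(abs(b-6)<9)&(z>45)&(z<112)&k; print(n,'b face',m.sum(),np.median(b[m]).round(1))
    for lo in range(40,135,12):
        m=(abs(a)<45)&(b>-3)&(b<15)&(z>lo)&(z<lo+12)&k; 
        if m.sum()>3: print(lo+6,m.sum(),np.percentile(a[m],[5,95]).round(1))
E
```

```text
time: 34.55 tool_pos: [561.2, 332.0, 140.5] tcp_rot: [-3.14, 0.0, 1.877] contact_force: [0.1, -0.8, -1.4] grip_width: 12.0 scene b face 38 2.8
46 10 [-22.   -4.5]
58 15 [-23.  10.]
70 16 [-23.3   7. ]
82 11 [-23.7  -1.6]
94 20 [-21.5  10.9]
106 14 [-19.9   9.4]
118 14 [-21.9   4.2]
130 19 [-22.6   4.2]
top b face 41 5.6
46 13 [-20.1   8.9]
58 13 [-19.2   7.2]
70 14 [-19.7   6.5]
82 16 [-19.4  10.1]
94 11 [-19.1   5. ]
106 13 [-20.4  14.3]
118 17 [-19.8  11.2]
130 16 [-19.2   5. ]
```

```bash
python3 -m pendant '[{"linear":[0,0,-5],"twist":0},{"linear":[0,0,-9],"twist":0},{"linear":[0,0,-12],"twist":0},{"linear":[0,0,-12],"twist":0}]' | tr '\n' ' '
python3 -m pendant '[{"linear":[0,0,-3],"twist":0},{"linear":[0,0,-6],"twist":0},{"linear":[0,0,-8],"twist":0},{"linear":[0,0,-8],"twist":0}]' | tr '\n' ' '
```

```text
time: 35.15 tool_pos: [561.4, 332.5, 129.3] tcp_rot: [-3.141, -0.0, 1.877] contact_force: [-0.6, 0.0, -0.8] grip_width: 11.6 time: 35.65 tool_pos: [561.6, 332.5, 121.7] tcp_rot: [3.141, -0.0, 1.877] contact_force: [0.5, 0.1, -1.1] grip_width: 11.6
```

Smooth. Press to contact, release and retreat.

```bash
python3 -m pendant '[{"linear":[0,0,-0.7],"twist":0},{"linear":[0,0,-1.5],"twist":0},{"linear":[0,0,-1.5],"twist":0}]' | tr '\n' ' ';python3 -m pendant '[{"linear":[0,0,-0.3],"twist":0},{"linear":[0,0,0],"twist":0}]' | tr '\n' ' '; python3 -m pendant '[{"linear":[0,0,0.5],"twist":0},{"linear":[0,0,0.5],"twist":0},{"linear":[0,0,0.5],"twist":0}]' 170 | tr '\n' ' '
```

```text
time: 36.02 tool_pos: [561.8, 332.6, 121.7] tcp_rot: [3.14, -0.0, 1.877] contact_force: [-1.7, -1.9, 8.0] grip_width: 11.8 time: 36.28 tool_pos: [561.7, 332.6, 121.7] tcp_rot: [3.14, -0.0, 1.877] contact_force: [-2.4, -1.1, 6.4] grip_width: 11.4 time: 36.65 tool_pos: [561.6, 332.5, 120.4] tcp_rot: [-3.141, -0.0, 1.877] contact_force: [0.1, -0.4, -0.9] grip_width: 30.2
```

```bash
python3 -m pendant '[{"linear":[0,0,20],"twist":0},{"linear":[0,0,60],"twist":0},{"linear":[-30,-40,68],"twist":0},{"linear":[-45,-95,68],"twist":-4},{"linear":[-50,-150,68],"twist":-8},{"linear":[-50,-205,68],"twist":-12},{"linear":[-50,-260,68],"twist":-16},{"linear":[-50,-315,68],"twist":-20},{"linear":[-45,-370,68],"twist":-24},{"linear":[-38,-425,68],"twist":-28},{"linear":[-30,-480,68],"twist":-31.2},{"linear":[-22,-535,68],"twist":-31.2},{"linear":[-18,-580,68],"twist":-31.2},{"linear":[-17.9,-592.5,68],"twist":-31.2},{"linear":[-17.9,-592.5,68],"twist":-31.2}]' | tr '\n' ' '
python3 - <<'E'
from h import *
for n in('scene','top'):
    c=cap(n); np.savez(n+'11.npz',**c); w=cloud(c); d=w[...,:2]-BC; a=d@EX; b=d@EY; z=w[...,2]
    for k in(93,31):
        m=(abs(a)<28)&(abs(b-k)<30)&(z>105)&(z<126); t=(abs(a)<28)&(abs(b-k)<30)&(z>140)&(z<156)
        print(n,k,m.sum(),'top z',np.median(z[m]).round(1),np.percentile(b[m],[3,97]).round(1),np.percentile(a[m],[3,97]).round(1),'tab z',np.percentile(z[t],80).round(1) if t.sum() else None)
    for k in(0,-62,-124.25):
        m=(abs(a)<18)&(abs(b-k)<5)&(z>28)&(z<37); print('bar',k,m.sum(),b[m].mean().round(2))
E
python3 -m pendant '[{"linear":[0,0,-25],"twist":0},{"linear":[0,0,-45],"twist":0},{"linear":[0,0,-60],"twist":0},{"linear":[0,0,-70],"twist":0},{"linear":[0,0,-73],"twist":0},{"linear":[0,0,-73],"twist":0},{"linear":[0,0,-73],"twist":0}]' | tr '\n' ' '
```

```text
time: 38.52 tool_pos: [543.4, -260.1, 188.2] tcp_rot: [-3.141, -0.001, 1.331] contact_force: [0.0, 0.6, -0.1] grip_width: 30.6 scene 93 23 top z 113.8 [ 67.7 103.7] [-25.2 -11.7] tab z None
scene 31 4 top z 107.3 [ 2.5 45.5] [-21.5 -14. ] tab z None
bar 0 12 0.66
bar -62 7 -64.84
bar -124.25 8 -125.63
top 93 230 top z 116.5 [ 67.  115.4] [-19.5  19.1] tab z 148.8
top 31 230 top z 116.5 [ 6.1 53.7] [-19.9  18.3] tab z 148.2
bar 0 28 -0.79
bar -62 26 -62.66
bar -124.25 30 -124.62
time: 39.5 tool_pos: [544.0, -260.2, 116.3] tcp_rot: [3.14, 0.0, 1.333] contact_force: [-0.2, 1.6, 0.3] grip_width: 30.4
```

```bash
python3 -m pendant '[{"linear":[0,0,0],"twist":0},{"linear":[0,0,0],"twist":0},{"linear":[0,0,0],"twist":0},{"linear":[0,0,0],"twist":0},{"linear":[0,0,0],"twist":0}]' 255 | tr '\n' ' '; python3 -m pendant '[{"linear":[-4.9,1.2,0.3],"twist":0},{"linear":[-9.7,2.4,0.4],"twist":0},{"linear":[-14.6,3.5,0.3],"twist":0},{"linear":[-19.4,4.7,0.2],"twist":0},{"linear":[-24.3,5.9,-0.1],"twist":0},{"linear":[-28.2,6.8,-0.4],"twist":0},{"linear":[-28.2,6.8,-0.4],"twist":0},{"linear":[-28.2,6.8,8],"twist":0},{"linear":[-28.2,6.8,17],"twist":0},{"linear":[-28.2,6.8,27],"twist":0},{"linear":[-45,10.9,30],"twist":0},{"linear":[-70,17,32],"twist":0},{"linear":[-97,23.5,32],"twist":0},{"linear":[-92.3,42.9,20],"twist":0},{"linear":[-92.3,42.9,5],"twist":0},{"linear":[-92.3,42.9,-6],"twist":0},{"linear":[-92.3,42.9,-6],"twist":0}]' | tr '\n' ' '
```

```text
time: 40.12 tool_pos: [543.7, -260.0, 115.7] tcp_rot: [3.142, -0.0, 1.333] contact_force: [0.4, 1.2, 1.6] grip_width: 11.9 time: 42.25 tool_pos: [451.3, -216.6, 108.8] tcp_rot: [-3.14, -0.001, 1.333] contact_force: [0.7, -1.2, -0.5] grip_width: 12.0
```

```bash
python3 -m pendant '[{"linear":[10,-2.4,0],"twist":0},{"linear":[20,-4.8,0],"twist":0},{"linear":[26,-6.3,0],"twist":0},{"linear":[31,-7.5,0],"twist":0},{"linear":[36,-8.7,0],"twist":0},{"linear":[40,-9.7,0],"twist":0},{"linear":[43,-10.4,0],"twist":0},{"linear":[46,-11.2,0],"twist":0},{"linear":[48.4,-11.7,0],"twist":0},{"linear":[48.4,-11.7,0],"twist":0}]' | tr '\n' ' '
python3 - <<'E'
from h import *
c=cap('scene'); rlean(c,bot.get_obs()['tool_pos'])
E
```

```text
time: 43.5 tool_pos: [500.0, -228.8, 109.6] tcp_rot: [3.141, -0.0, 1.333] contact_force: [-3.4, 0.7, 0.6] grip_width: 11.6 n 181 [-0.1 55.3] [109.9  65.4] 80.4
11 8 [-23.4  17.1]
23 23 [-11.7  21.4]
35 18 [-12.2  18.6]
47 17 [-10.9  16.2]
59 19 [-10.8  15. ]
71 18 [-10.9  15.2]
83 23 [-10.7  22.9]
95 19 [-9.4 20.5]
107 32 [-10.3  13.1]
```

```bash
python3 -m pendant '[{"linear":[-8,2,0],"twist":0},{"linear":[-8,2,35],"twist":0},{"linear":[-8,2,70],"twist":0},{"linear":[0,50,70],"twist":3},{"linear":[5,100,70],"twist":6},{"linear":[10,150,70],"twist":9},{"linear":[18,200,70],"twist":12},{"linear":[26,250,70],"twist":15},{"linear":[35,300,70],"twist":18},{"linear":[44,350,70],"twist":21},{"linear":[54,400,70],"twist":26},{"linear":[66,450,70],"twist":31.2},{"linear":[76,485,70],"twist":31.2},{"linear":[80.5,502.2,70],"twist":31.2},{"linear":[80.5,502.2,70],"twist":31.2},{"linear":[80.5,502.2,55],"twist":31.2},{"linear":[80.5,502.2,40],"twist":31.2},{"linear":[80.5,502.2,32],"twist":31.2},{"linear":[80.5,502.2,32],"twist":31.2}]' | tr '\n' ' '
python3 -m pendant '[{"linear":[0,0,-5],"twist":0},{"linear":[0,0,-9],"twist":0},{"linear":[0,0,-12],"twist":0},{"linear":[0,0,-12],"twist":0}]' | tr '\n' ' '
```

```text
time: 45.92 tool_pos: [579.8, 272.9, 140.5] tcp_rot: [-3.14, -0.0, 1.877] contact_force: [-0.1, -0.7, -0.8] grip_width: 11.7 time: 46.42 tool_pos: [580.1, 273.4, 129.4] tcp_rot: [-3.141, -0.0, 1.877] contact_force: [-0.5, 0.7, -2.0] grip_width: 11.7
```

```bash
python3 -m pendant '[{"linear":[0,0,-3],"twist":0},{"linear":[0,0,-6],"twist":0},{"linear":[0,0,-8],"twist":0},{"linear":[0,0,-9.5],"twist":0},{"linear":[0,0,-9.5],"twist":0}]' | tr '\n' ' '
```

```text
time: 47.05 tool_pos: [580.3, 273.4, 121.6] tcp_rot: [3.141, -0.0, 1.877] contact_force: [-3.4, -1.2, 6.5] grip_width: 11.9
```

```bash
python3 -m pendant '[{"linear":[0,0,0.5],"twist":0},{"linear":[0,0,0.5],"twist":0},{"linear":[0,0,0.5],"twist":0}]' 170 | tr '\n' ' '; python3 -m pendant '[{"linear":[0,0,20],"twist":0},{"linear":[0,0,60],"twist":0},{"linear":[-30,-40,68],"twist":0},{"linear":[-55,-95,68],"twist":-4},{"linear":[-65,-150,68],"twist":-8},{"linear":[-70,-205,68],"twist":-12},{"linear":[-70,-260,68],"twist":-16},{"linear":[-70,-315,68],"twist":-20},{"linear":[-65,-370,68],"twist":-24},{"linear":[-60,-425,68],"twist":-28},{"linear":[-55,-480,68],"twist":-31.2},{"linear":[-50,-535,68],"twist":-31.2},{"linear":[-48.6,-575,68],"twist":-31.2},{"linear":[-48.6,-583.2,68],"twist":-31.2},{"linear":[-48.6,-583.2,68],"twist":-31.2}]' | tr '\n' ' '
python3 - <<'E'
from h import *
c=cap('top'); w=cloud(c); d=w[...,:2]-BC; a=d@EX; b=d@EY; z=w[...,2]
for k in(93,31,-31):
        m=(abs(a)<28)&(abs(b-k)<30)&(z>105)&(z<126)
        print(k,m.sum(),'top z',np.median(z[m]).round(1),np.percentile(b[m],[3,97]).round(1),np.percentile(a[m],[3,97]).round(1))
c=cap('scene'); rects(c,134,150,5)
E
python3 -m pendant '[{"linear":[0,0,-25],"twist":0},{"linear":[0,0,-45],"twist":0},{"linear":[0,0,-60],"twist":0},{"linear":[0,0,-70],"twist":0},{"linear":[0,0,-73],"twist":0},{"linear":[0,0,-73],"twist":0},{"linear":[0,0,-73],"twist":0}]' | tr '\n' ' '
python3 -m pendant '[{"linear":[0,0,0],"twist":0},{"linear":[0,0,0],"twist":0},{"linear":[0,0,0],"twist":0},{"linear":[0,0,0],"twist":0},{"linear":[0,0,0],"twist":0}]' 255 | tr '\n' ' '
```

```text
time: 47.42 tool_pos: [580.3, 273.4, 120.5] tcp_rot: [-3.141, -0.0, 1.877] contact_force: [-0.2, 0.8, 0.2] grip_width: 30.1 time: 49.3 tool_pos: [531.5, -309.5, 188.3] tcp_rot: [-3.141, -0.001, 1.332] contact_force: [-0.4, 0.9, -0.2] grip_width: 30.6 93 232 top z 116.5 [ 67.1 114.9] [-19.5  19. ]
31 232 top z 116.5 [ 6.1 54.2] [-19.9  19. ]
-31 231 top z 116.4 [-55.8  -8.2] [-20.4  18.8]
[305. 211.] 7 z 134.8 [ 584.8 -190.4] [15.1 10.3] 76.1
[313. 214.] 13 z 134.9 [ 589.5 -216.7] [27.6 13.7] 57.9
[328. 230.] 7 z 134.7 [ 559.2 -297.5] [16.1  9.4] 71.5
[328. 237.] 26 z 141.2 [ 536.8 -314.5] [12.5 31.5] 80.4
[334. 234.] 6 z 134.7 [ 559.4 -323.2] [ 9.4 18.2] 51.4
[339. 237.] 12 z 134.6 [ 554.7 -342.2] [10.5 28. ] 71.8
[333. 271.] 10 z 137.0 [ 428.3 -400.4] [ 7.1 14.2] 26.3
[352. 284.] 454 z 141.9 [ 416.5 -467.6] [ 57.1 108.2] 5.3
time: 50.28 tool_pos: [532.0, -310.0, 116.3] tcp_rot: [3.14, 0.0, 1.333] contact_force: [0.0, -0.2, -0.3] grip_width: 30.3 time: 50.9 tool_pos: [531.9, -309.2, 115.8] tcp_rot: [3.141, -0.001, 1.333] contact_force: [0.8, 6.2, 3.4] grip_width: 11.8
```

```bash
python3 -m pendant '[{"linear":[0.2,0.7,0],"twist":0},{"linear":[-4.7,1.9,0.3],"twist":0},{"linear":[-9.5,3.1,0.4],"twist":0},{"linear":[-14.4,4.2,0.3],"twist":0},{"linear":[-19.2,5.4,0.2],"twist":0},{"linear":[-24.1,6.6,-0.1],"twist":0},{"linear":[-28,7.5,-0.4],"twist":0},{"linear":[-28,7.5,-0.4],"twist":0},{"linear":[-28,7.5,8],"twist":0},{"linear":[-28,7.5,17],"twist":0},{"linear":[-28,7.5,27],"twist":0},{"linear":[-40,10.6,32],"twist":0},{"linear":[-50,30,35],"twist":0},{"linear":[-60,60,35],"twist":0},{"linear":[-70,85,35],"twist":0},{"linear":[-78.1,101.2,32],"twist":0},{"linear":[-78.1,101.2,20],"twist":0},{"linear":[-78.1,101.2,5],"twist":0},{"linear":[-78.1,101.2,-6],"twist":0},{"linear":[-78.1,101.2,-6],"twist":0}]' | tr '\n' ' '
python3 - <<'E'
from h import *
c=cap('scene'); rlean(c,bot.get_obs()['tool_pos'])
E
python3 -m pendant '[{"linear":[10,-2.4,0],"twist":0},{"linear":[20,-4.8,0],"twist":0},{"linear":[26,-6.3,0],"twist":0},{"linear":[31,-7.5,0],"twist":0},{"linear":[36,-8.7,0],"twist":0},{"linear":[40,-9.7,0],"twist":0},{"linear":[43,-10.4,0],"twist":0},{"linear":[46,-11.2,0],"twist":0},{"linear":[48.4,-11.7,0],"twist":0},{"linear":[48.4,-11.7,0],"twist":0}]' | tr '\n' ' '
python3 - <<'E'
from h import *
c=cap('scene'); rlean(c,bot.get_obs()['tool_pos'])
E
```

```text
time: 53.4 tool_pos: [453.0, -208.9, 108.7] tcp_rot: [-3.14, -0.0, 1.332] contact_force: [0.1, 0.7, -2.0] grip_width: 12.1 n 123 [ 5.5 58.7] [108.9  87.5] 89.9
11 11 [-24.9  32.5]
23 14 [15.8 42. ]
35 14 [11.6 45.5]
47 14 [ 9.2 36.3]
59 12 [ 6.3 23. ]
71 9 [ 3.6 17.7]
83 13 [ 1.1 18.8]
95 12 [-0.5 14. ]
107 17 [-3.3 11.6]
time: 54.7 tool_pos: [502.1, -220.3, 109.6] tcp_rot: [3.141, -0.0, 1.333] contact_force: [-3.0, 1.2, 0.7] grip_width: 11.4 n 197 [ 6.6 50.5] [114.8  64.1] 73.4
11 15 [-36.3  21.7]
23 21 [-11.1  23.8]
35 20 [-10.7  16.8]
47 20 [-10.   17.6]
59 22 [-11.1  16. ]
71 17 [-10.8  19.3]
83 22 [-10.   19.2]
95 20 [-10.1  18.4]
107 30 [-9.4 13.1]
```

```bash
python3 -m pendant '[{"linear":[-8,2,0],"twist":0},{"linear":[-8,2,35],"twist":0},{"linear":[-8,2,70],"twist":0},{"linear":[0,50,70],"twist":3},{"linear":[8,100,70],"twist":6},{"linear":[18,150,70],"twist":9},{"linear":[30,200,70],"twist":13},{"linear":[44,250,70],"twist":18},{"linear":[58,300,70],"twist":23},{"linear":[72,350,70],"twist":28},{"linear":[86,400,70],"twist":31.2},{"linear":[95,428,70],"twist":31.2},{"linear":[97,434.6,70],"twist":31.2},{"linear":[97,434.6,70],"twist":31.2},{"linear":[97,434.6,55],"twist":31.2},{"linear":[97,434.6,40],"twist":31.2},{"linear":[97,434.6,32],"twist":31.2},{"linear":[97,434.6,32],"twist":31.2}]' | tr '\n' ' '
python3 -m pendant '[{"linear":[0,0,-5],"twist":0},{"linear":[0,0,-9],"twist":0},{"linear":[0,0,-12],"twist":0},{"linear":[0,0,-12],"twist":0}]' | tr '\n' ' '
```

```text
time: 57.0 tool_pos: [598.5, 213.9, 140.5] tcp_rot: [-3.14, -0.0, 1.877] contact_force: [0.4, -0.2, -0.7] grip_width: 11.9 time: 57.5 tool_pos: [598.8, 214.3, 129.4] tcp_rot: [-3.141, -0.0, 1.877] contact_force: [-0.1, -0.4, -1.3] grip_width: 12.1
```

```bash
python3 -m pendant '[{"linear":[0,0,-3],"twist":0},{"linear":[0,0,-6],"twist":0},{"linear":[0,0,-8],"twist":0},{"linear":[0,0,-9.5],"twist":0},{"linear":[0,0,-9.5],"twist":0}]' | tr '\n' ' '
```

```text
time: 58.12 tool_pos: [599.1, 214.3, 121.8] tcp_rot: [3.14, 0.0, 1.877] contact_force: [-3.2, -1.2, 8.2] grip_width: 12.0
```

Seated. Release, retreat clear, and check all.

```bash
python3 -m pendant '[{"linear":[0,0,0.5],"twist":0},{"linear":[0,0,0.5],"twist":0},{"linear":[0,0,0.5],"twist":0}]' 170 | tr '\n' ' '; python3 -m pendant '[{"linear":[0,0,20],"twist":0},{"linear":[0,0,60],"twist":0},{"linear":[-30,-40,90],"twist":0},{"linear":[-70,-95,110],"twist":-4},{"linear":[-110,-150,110],"twist":-8},{"linear":[-150,-205,110],"twist":-12},{"linear":[-190,-260,110],"twist":-16},{"linear":[-200,-310,110],"twist":-20},{"linear":[-200,-310,110],"twist":-20},{"linear":[-200,-310,110],"twist":-20}]' | tr '\n' ' '
python3 - <<'E'
from h import *
C={n:cap(n) for n in('top','scene')}
for n,c in C.items():
    w=cloud(c); d=w[...,:2]-BC; a=d@EX; b=d@EY; z=w[...,2]
    for k in(93,31,-31,-93):
        m=(abs(a)<28)&(abs(b-k)<30)&(z>105)&(z<126); t=(abs(a)<28)&(abs(b-k)<30)&(z>140)&(z<156)
        print(n,k,m.sum(),'top z',np.median(z[m]).round(1),np.percentile(b[m],[3,97]).round(1),np.percentile(a[m],[3,97]).round(1),'tab',np.percentile(z[t],80).round(1) if t.sum() else None)
    for s in(1,-1):
        m=(abs(a)<28)&(s*b>124)&(s*b<142)&(z>20)&(z<37); print('plate end',s,np.median(z[m]).round(1))
t=C['top']['frame'][80:320,60:480]; cv2.imwrite('pics/fin.png',cv2.resize(t,(800,457),interpolation=2))
E
```

```text
time: 58.5 tool_pos: [598.9, 214.3, 120.4] tcp_rot: [-3.141, -0.0, 1.877] contact_force: [0.2, 0.1, -0.6] grip_width: 30.4 time: 59.75 tool_pos: [399.0, -96.0, 230.7] tcp_rot: [3.141, -0.0, 1.526] contact_force: [0.2, 0.4, 0.0] grip_width: 30.7 top 93 231 top z 116.5 [ 66.7 114.6] [-19.6  18.7] tab 148.6
top 31 230 top z 116.1 [ 6.1 53.7] [-19.9  18.3] tab 148.2
top -31 230 top z 116.6 [-56.  -8.] [-20.4  18.1] tab 148.7
top -93 232 top z 116.6 [-117.6  -69.9] [-20.9  18.3] tab 149.5
plate end 1 31.6
plate end -1 32.3
scene 93 26 top z 109.2 [ 64.9 109.2] [-24.3  -8.4] tab None
scene 31 5 top z 110.7 [46.3 59.2] [-23.2 -16.4] tab None
scene -31 55 top z 112.4 [-60.6 -22.8] [-25.   12.4] tab None
scene -93 92 top z 115.8 [-120.8  -72. ] [-23.4  15.2] tab 149.9
plate end 1 33.1
plate end -1 nan
  return _methods._mean(a, axis=axis, dtype=dtype,
  ret = ret.dtype.type(ret / rcount)
```

View pics/fin.png

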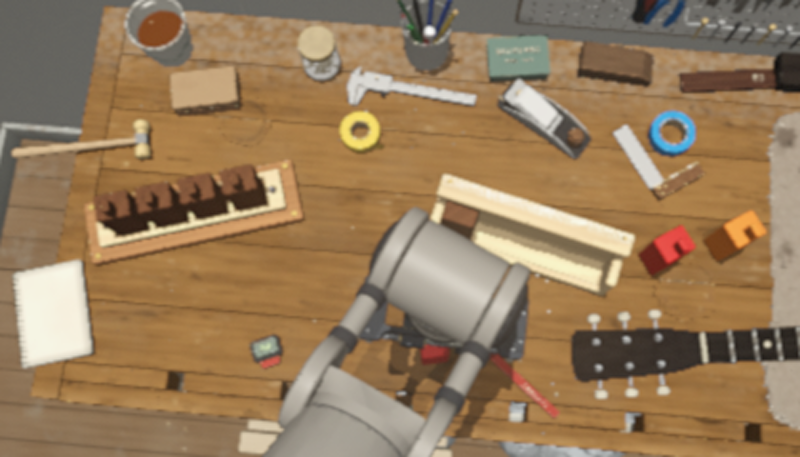

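The picture shows all four tabbed blocks in the windows (crop x 105–260, y 170–230). The plain block is still in the rack at (460,215), and the tape, tuner and pencil are where they were.

```bash
python3 -c "
from plant import bot
print(bot.close_job())"
```

```text
the job is handed in; nothing more can be done
None
```

I laid the plate over both pins first. I then leaned the four tabbed blocks out by their tabs, lifted them over the lip, and stood one in each window. I handed the job in at about 60 s of robot time; no verdict was reported.

**Last checks, top camera:**
- The plate ends read 31.6 and 32.3 mm high, where flush is 33 mm and this camera reads about 1 mm low.
- All four block tops read 116.1–116.6 mm, level with each other. Fully down is 118 mm, so they read about 1.5 mm low, mostly that same camera offset.
- In the last picture the plain block is still in the rack, and the tape, tuner and pencil look where they were. I did not measure any of these four.

**What went wrong or disagreed:**
- **First block:** it went in still leaning and jammed on the window edge at up to about 24 N, and its tab slipped about 2 mm in the grip. I shifted it and it seated. The other three I first stood upright against the outside of the rack lip, and they dropped in without trouble.
- **Last block:** it pressed sideways on the gripper with about 6 N when gripped; I eased that before leaning it out.
- **Cameras:** the two views disagreed by about 2–5 mm along the length of the base. The scene view, partly hidden at the end, could not confirm the block tops or one plate end.

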